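# Get the bottom carton out of the hall-shelf pile

## Task

First put the loose ski boot buckle from the top of the pile into the key dish, flat on its floor beside its twin. Then lift the short and the middle carton off one at a time, setting each down flat on the bare shelf, and lay the long bottom carton flat in the wooden tray. Finally rebuild the pile on the rubber pad, the middle carton first and the short one on top of it, each centred and square with what is below; keep the cartons level and leave the twin buckle, the dispenser and the flashlight where they are.

Things in the scene. Friction and masses are not known exactly. Their poses are not given: they have to be found in the camera images.
- long_carton_c (a point): Centre of the long carton, the bottom one of the pile: closed kraft cardboard box 130 x 60 x 40 mm high, about 0.25 kg; long side along its x, z up; the point is half-way up (20 mm above its underside). At the start it lies on the rubber pad, roughly centred and square. Rigid, may be gripped firmly across its 60 mm width.
- middle_carton_c (a point): Centre of the middle carton: closed box of pale uncoated board 96 x 54 x 34 mm high, about 0.18 kg; long side along its x, z up; the point is 17 mm above its underside. At the start it lies on the long carton.
- short_carton_c (a point): Centre of the short carton: closed kraft cardboard box 66 x 46 x 28 mm high, about 0.12 kg; long side along its x, z up; the point is 14 mm above its underside. At the start it lies on the middle carton.
- buckle_c (a point): Centre of the loose ski boot buckle that lies on the short carton at the start: black plastic, 56 x 24 x 16 mm high, about 0.05 kg; long side along its x, z up; the lower 5 mm is a base plate 24 mm wide, above it a lever 46 mm long and 22 mm wide whose middle is 3 mm towards -x; the point is 8 mm above its underside.
- rubber_pad: Black rubber pad fixed to the shelf, 160 (x) x 90 (y) x 6 mm thick; origin at the centre of its underside, z up. The pile stands on it at the start and its margin shows all round. The bare strip of shelf nearest the robot (x 0.39 to 0.48, y -0.15 to 0.15 in the robot's frame) is always empty and free for setting cartons aside.
- wood_tray: Shallow open wooden tray fixed to the shelf, outside 182 (x) x 142 (y) mm, 16 mm high, walls and floor 6 mm thick, so the inside is 170 x 130 mm and the floor is 6 mm above the shelf; origin at the centre of its underside, z up.
- key_dish: Shallow square-cornered blue ceramic key dish fixed to the shelf, outside 160 (x) x 150 (y) mm, 10 mm high, walls and floor 5 mm thick, so the inside is 150 x 140 mm and the floor is 5 mm above the shelf; origin at the centre of its underside, z up. The twin buckle lies in its -y half, long side nearly along the dish's x; the +y half is empty.
- twin_buckle_c (a point): Centre of the twin buckle, of the same shape as the loose one, lying in the key dish. Leave it there.
- dispenser: Clear hard plastic push dispenser standing at the back of the shelf (far from the robot), 60 x 70 x 85 mm high, white spout to its -x; origin at the centre of its underside. Leave it alone.
- flashlight: Red aluminium flashlight standing on its wide lens end at the back of the shelf, 42 mm across at the foot, 100 mm high; origin at the centre of its underside. Leave it alone.
There are look-alikes about, which are no part of the job. What is shaped like the part that bears middle_carton_c but purple is not meant.

How it is judged:
By the outcome, as a careful person would: the job done as asked, in the order asked, and still so for the second after the job is handed in, with the robot touching nothing.
It also fails if it takes over 141 s, if anything falls off the work surface, if the arm or the gripper's body presses on something with over 40 N, if the wrist force passes 120 N, or if a joint passes its speed limit or range.

## Robot

A 6-joint arm with a two-finger parallel gripper is mounted at the origin on the work surface. World frame = base frame: x ahead of the robot, y to its left, z up, the work surface at z = 0. Lengths are in m, angles in degrees, forces in N, time in s.
With the tool pointing down it reaches from about 0.25 to 0.725 m from the base axis. Payload 9.7 kg.
Tool frame: the origin (TCP) lies where the fingers leave the gripper's body, on its centre line; the fingertips stand 73 mm ahead of it and the grasp point (between the pads) lies 54 mm ahead of it; y points along the fingers, x is the direction in which the jaws open and shut, and the axes are right-handed (so a half turn about y gives the same grasp; the last joint's range is limited). The gripper opens to 85 mm and grips with 20 to 120 N. Pads are 22 mm wide; open, the fingers measure 114 mm over their backs; the gripper's body (76 mm by 85 mm) begins 54 mm behind the grasp point. The pads swing forward as they close: fully open they stand 13 mm farther back than shut.
Start: joints at [74.198, 4.979, 10.078, 95.1, 0, 90], TCP at [0.15, 0.529, 0.304] pointing down, gripper open.
Joint ranges: [-179.16, 179.16], [-48.56, 103.87], [-65.8, 70.77], [-126.05, 130.52], [-82.76, 87.17], [-180, 180]. Speed limits (degrees/s): [127.2, 127.2, 147.25, 180, 180, 180].

## Interface

Orientations are given as [roll, pitch, yaw] about the fixed x, y, z axes, in that order (R = Rz(yaw) Ry(pitch) Rx(roll)).
In Python, from workcell import sensors, imaging, bot, models gives the robot as it stands.
- The arm moves only by the tool arm_command, never from a script. Its argument "rows" is one flat list of numbers, 7 for each row, row after row: the shift along the tool's x, y, z in cm, then the turn, a rotation vector about the tool's x, y, z in degrees, then the gripper's target within -1 to 1 (fully open at 1, half-way at 0, shut at -1). A call has 1 to 12 rows; each row is the pose to reach, as a shift and turn from the pose commanded when the call began, along the tool's axes at that moment; what a row does not reach only later rows make up. A row lasts 1/12 s, in which the tool goes at most 41.7 mm and 7.16 degrees, less where a joint would pass 70% of its speed; a pose out of reach is approached as far as the arm can. A call with a gripper value outside its range is refused whole. The fingers move at their own pace and stop on an object; "force" is the grip in N (left out, the last holds). Time passes only in rows, so rows that repeat a pose let the fingers close. It gives the time, the measured TCP pose, the force and the opening at its end, in the units of the state.
- sensors.get_obs(): the state, without advancing time (a new reading comes with each control period).
- imaging.camera(name): name is "scene" or "top"; returns a dict with "pixels" (420x560x3 uint8, blue, green, red), "z_map" (420x560 float32, m along the optical axis (not along the pixel's ray), 0 where there is no reading), "camera_matrix" (3x3 intrinsics, pixels), "D" ([k1, k2, p1, p2, k3] as OpenCV has them; the pictures are not rectified), "world_from_camera" (4x4, takes a point from camera to world coordinates). Camera axes: x right, y up, looking along -z (the intrinsics and any distortion apply to the point x, -y, -z); pixel columns grow to the right and rows downward; lengths in m; the calibration is good to about 2 mm. A picture is of the moment at which its call begins.
- bot.job_done(): hands the job in, once; it reports no verdict.
Trained networks look in the newest picture that a camera, given by its name, has taken for a name from the list of things; names that differ only in an ending like _2 or _b are one class to them, and where a whole thing is asked for, a point or a joint stands for the part that bears it (a point fixed in the world has none). Each returns a list of dicts, best first, with "conf" (0 to 1); they miss things now and then, are a little off and sometimes report something else, mostly with a low value. They report only what shows in the picture. A call takes as long as a camera call. They do not tell look-alikes from the thing itself.
- models.search_frame(thing, camera): "extent" ([centre column, centre row, width, height] in pixels, round what is visible of it).
- models.spot_point(thing, camera): "location" ([column, row] in pixels: a listed point, or the origin of a listed thing).
The state is a dict: "time": time; "q": joint angles; "qd": joint speeds; "joint_efforts": joint torques, N m; "ee_pos": TCP position; "tcp_rot": TCP orientation; "wrist_force": force on the tool from outside, world axes, zero at the start; "torque": the same for the moment, N m; "opening": finger opening in m.
Only numpy, scipy, OpenCV 4.12 (cv2) and the standard library are available. Lean on these libraries where they do the work, as an engineer would, in place of code of your own. Each camera call takes 0.05 s, during which the arm holds its last target.

## Working session

There is one attempt and no reset: what is moved stays moved. The work goes in short steps, Python scripts to look and compute and a tool call to move; the robot and the scene stay as the last step left them, time stands still between calls to the robot, and variables do not carry over. Pictures are saved under pics/ and viewed, and the job is handed in when it is done.

Besides the shell and the picture viewer there is one more tool, called after "Call:" by a JSON object that holds its "method" and its "body". arm_command: Moves the arm, as the interface text tells. Its arguments: {"type":"object","properties":{"rows":{"type":"array","items":{"type":"number"}},"force":{"type":"number"}},"required":["rows"]}

```bash
ls; mkdir -p pics; cat > h.py <<'E'
import numpy as np, cv2
from workcell import sensors, imaging, bot, models
def shot(cam,name=None):
    d=imaging.camera(cam)
    if name: cv2.imwrite('pics/'+name+'.png',d['pixels'])
    return d
def p2w(d,c,r,z=None):
    """pixel->world by depth, or on plane z"""
    K=np.array(d['camera_matrix'],float);D=np.array(d['D'],float)
    u=cv2.undistortPoints(np.array([[[c,r]]],float),K,D)[0,0]
    T=np.array(d['world_from_camera'])
    ray=np.array([u[0],-u[1],-1.])
    if z is None:
        dep=d['z_map'][int(round(r)),int(round(c))]
        p=ray*dep
        return T[:3,:3]@p+T[:3,3]
    w=T[:3,:3]@ray
    s=(z-T[2,3])/w[2]
    return T[:3,3]+s*w
def cloud(d):
    K=np.array(d['camera_matrix'],float);D=np.array(d['D'],float)
    H,W=d['z_map'].shape
    cc,rr=np.meshgrid(np.arange(W),np.arange(H))
    u=cv2.undistortPoints(np.stack([cc,rr],-1).reshape(-1,1,2).astype(float),K,D).reshape(H,W,2)
    z=d['z_map'].astype(float)
    p=np.stack([u[...,0]*z,-u[...,1]*z,-z],-1)
    T=np.array(d['world_from_camera'])
    w=p@T[:3,:3].T+T[:3,3]
    w[z==0]=np.nan
    return w
E
python3 - <<'E'
from h import *
o=sensors.get_obs(); print(o)
for c in('scene','top'):
    d=shot(c,c+'0'); print(c,d['camera_matrix'],d['D'],d['world_from_camera'])
    for t in ['long_carton_c','middle_carton_c','short_carton_c','buckle_c','twin_buckle_c','rubber_pad','wood_tray','key_dish','dispenser','flashlight']:
        print(t,[(np.round(x['location']).tolist(),round(x['conf'],2)) for x in models.spot_point(t,c)], [(np.round(x['extent']).tolist(),round(x['conf'],2)) for x in models.search_frame(t,c)])
E
```

```text
pics
{'time': 0.0, 'q': array([ 7.41977975e+01,  5.00906102e+00,  1.00348919e+01,  9.50985534e+01,
       -1.22230665e-03,  8.99988007e+01]), 'qd': array([-0.0777032 , -0.00556428,  0.01411798, -0.06072884,  0.02244843,
       -0.05011983]), 'joint_efforts': array([-4.09832501e-03, -5.20391357e+01,  4.64806151e+01,  1.61282031e-02,
       -2.64201080e-04, -7.03210802e-06]), 'ee_pos': array([0.14974355, 0.52908821, 0.30320649]), 'tcp_rot': array([-9.00012208e+01,  7.27224914e-02,  7.41989968e+01]), 'wrist_force': array([ 0.89427164, -0.09318822, -0.27100233]), 'torque': array([ 0.02170525, -0.00465899,  0.05322017]), 'opening': 0.0855866025085486}
scene [[496.04530321   0.         284.31961061]
 [  0.         496.04530321 205.19672192]
 [  0.           0.           1.        ]] [-0.01684511  0.          0.          0.          0.        ] [[-0.7985812  -0.48645112  0.35444798  1.01223704]
 [ 0.60180362 -0.63552429  0.48367477  0.50445455]
 [-0.01002383  0.59956165  0.8002658   1.06021778]
 [ 0.          0.          0.          1.        ]]
long_carton_c [([250.0, 162.0], 0.56)] [([250
[... 1626 characters left out ...]
27.0], 0.58)]
buckle_c [([370.0, 220.0], 0.71), ([364.0, 225.0], 0.4), ([309.0, 157.0], 0.26)] [([370.0, 223.0, 19.0, 21.0], 0.56)]
twin_buckle_c [([145.0, 229.0], 0.58), ([363.0, 229.0], 0.49)] [([144.0, 231.0, 18.0, 20.0], 0.45), ([363.0, 227.0, 35.0, 52.0], 0.33)]
rubber_pad [([360.0, 231.0], 0.83)] [([361.0, 232.0, 47.0, 61.0], 0.85)]
wood_tray [([253.0, 202.0], 0.66)] [([254.0, 203.0, 68.0, 80.0], 0.94), ([366.0, 227.0, 30.0, 44.0], 0.47)]
key_dish [([137.0, 238.0], 0.81)] [([133.0, 241.0, 80.0, 83.0], 0.94)]
dispenser [([310.0, 158.0], 0.74)] [([312.0, 153.0, 30.0, 32.0], 0.67), ([136.0, 240.0, 79.0, 82.0], 0.28)]
flashlight [([192.0, 163.0], 0.71)] [([188.0, 156.0, 15.0, 19.0], 0.72)]
```

View pics/scene0.png

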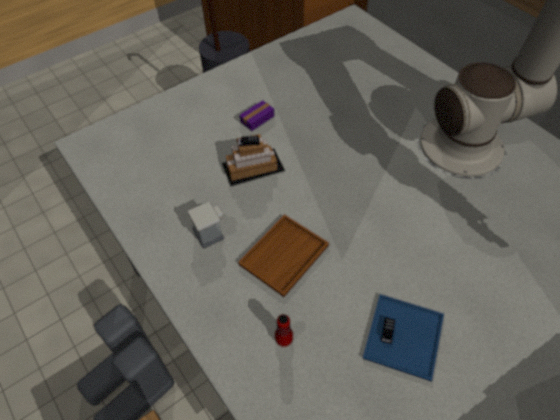

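View pics/top0.png

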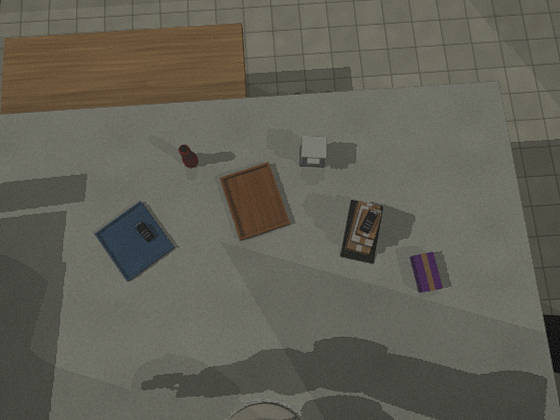

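```bash
python3 - <<'E'
from h import *
d=shot('top')
o=d['pixels']
a=cv2.resize(o[180:290,320:470],None,fx=5,fy=5,interpolation=cv2.INTER_CUBIC); cv2.imwrite('pics/c_pile.png',a)
a=cv2.resize(o[190:295,85:185],None,fx=5,fy=5,interpolation=cv2.INTER_CUBIC); cv2.imwrite('pics/c_dish.png',a)
np.save('cl_top0.npy',cloud(d)); d2=shot('scene'); np.save('cl_sc0.npy',cloud(d2))
a=cv2.resize(d2['pixels'][90:200,190:310],None,fx=5,fy=5,interpolation=cv2.INTER_CUBIC); cv2.imwrite('pics/c_pile_s.png',a)
E
```

```text
(no output)
```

View crops.

View pics/c_pile.png

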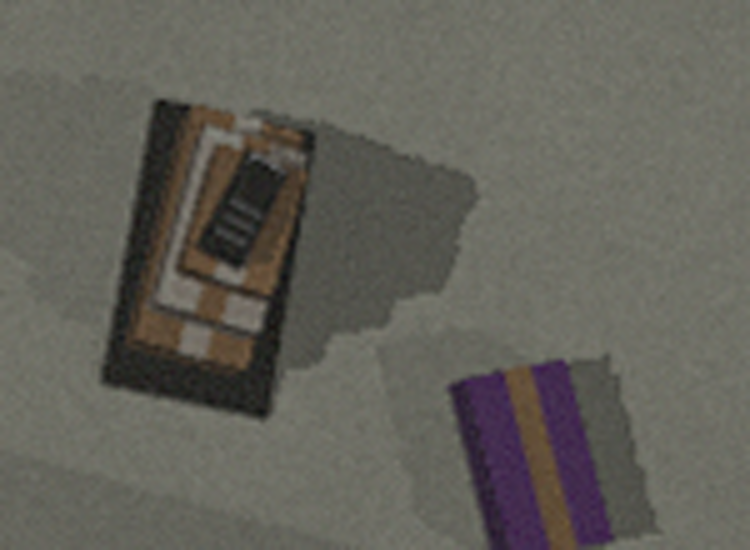

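View pics/c_pile_s.png

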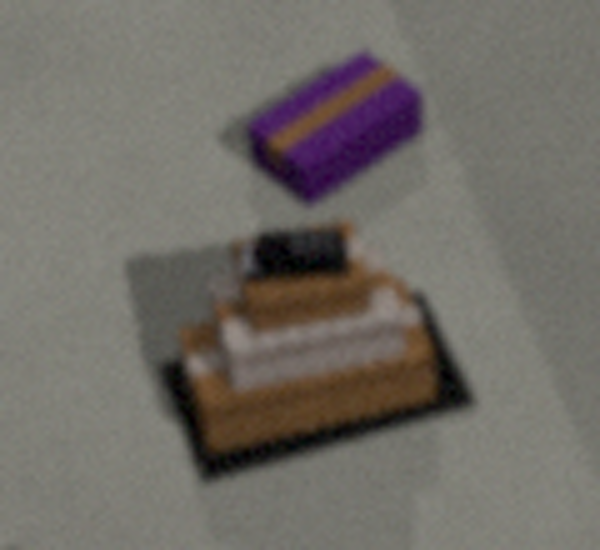

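View pics/c_dish.png

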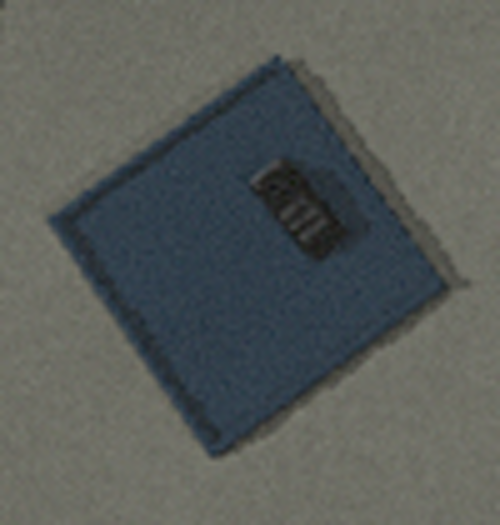

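```bash
cat > fit.py <<'E'
from h import *
def rect(w,reg,zlo,zhi):
    m=(w[...,2]>zlo)&(w[...,2]<zhi)&(w[...,0]>reg[0])&(w[...,0]<reg[1])&(w[...,1]>reg[2])&(w[...,1]<reg[3])
    p=w[m]
    if len(p)<6: return None
    (c,s,a)=cv2.minAreaRect((p[:,:2]*1000).astype(np.float32))
    if s[0]<s[1]: a+=90; s=s[::-1]
    a=(a+90)%180-90
    return dict(n=len(p),c=np.round(c,1).tolist(),s=np.round(s,1).tolist(),yaw=round(a,1),z=round(float(np.median(p[:,2]))*1000,1),mean=np.round(p[:,:2].mean(0)*1000,1).tolist())
E
python3 - <<'E'
from fit import *
for n in('cl_top0','cl_sc0'):
    w=np.load(n+'.npy'); print(n)
    z=w[...,2]; 
    t=(w[...,0]>.4)&(w[...,0]<.48)&(abs(w[...,1])<.15)
    print('shelf z',np.nanmedian(z[t])*1000, np.nanstd(z[t])*1000)
    if n=='cl_top0': px=(361,228)
    else: px=(250,160)
    reg=(.35,.65,-.42,-.14)
    m=(w[...,0]>reg[0])&(w[...,0]<reg[1])&(w[...,1]>reg[2])&(w[...,1]<reg[3])
    print(np.histogram(z[m]*1000,bins=np.arange(-6,140,4)))
E
```

```text
cl_top0
shelf z -1.4252853686846922 2.2907146347566947
(array([3946, 4905,  898,  139,   19,   12,   21,   18,    8,   23,   20,
         54,  183,   69,   11,   16,    8,   11,   14,   19,  127,  136,
         17,    8,    6,   14,   20,  119,  155,   31,   16,   82,   79,
          7,    0,    0]), array([ -6,  -2,   2,   6,  10,  14,  18,  22,  26,  30,  34,  38,  42,
        46,  50,  54,  58,  62,  66,  70,  74,  78,  82,  86,  90,  94,
        98, 102, 106, 110, 114, 118, 122, 126, 130, 134, 138]))
cl_sc0
shelf z 0.08918124069035027 2.142152153951621
(array([1257, 3662, 1094,  204,   58,   45,   57,   50,   56,   43,   52,
         57,  148,  126,   39,   42,   28,   41,   42,   33,   74,  154,
         50,   25,   26,   26,   30,   48,   99,   48,   25,   41,   75,
         10,    0,    0]), array([ -6,  -2,   2,   6,  10,  14,  18,  22,  26,  30,  34,  38,  42,
        46,  50,  54,  58,  62,  66,  70,  74,  78,  82,  86,  90,  94,
        98, 102, 106, 110, 114, 118, 122, 126, 130, 134, 138]))
```

```bash
python3 - <<'E'
from fit import *
w=np.load('cl_top0.npy')
for nm,px in dict(pile=(361,228),dish=(135,241),tray=(254,202),disp=(312,153),fl=(188,156),purple=(427,273),twin=(145,231)).items(): print(nm,np.round(w[px[1],px[0]],3))
E
```

```text
pile [ 0.523 -0.273  0.122]
dish [0.55  0.313 0.004]
tray [ 0.633 -0.014  0.007]
disp [ 0.736 -0.176  0.082]
fl [0.753 0.149 0.077]
purple [ 0.406 -0.448  0.036]
twin [0.572 0.281 0.019]
```

```bash
cat > pose.py <<'E'
from fit import *
from scipy.optimize import differential_evolution, minimize
def inr(P,x,y,a,L,W):
    c,s=np.cos(np.radians(a)),np.sin(np.radians(a))
    u=(P[:,0]-x)*c+(P[:,1]-y)*s; v=-(P[:,0]-x)*s+(P[:,1]-y)*c
    return (abs(u)<=L/2)&(abs(v)<=W/2)
def fitbox(w,x0,y0,L,W,ztop,zbelow,rad=None,a0=None,da=90,dxy=25,zoff=0,hole=None,outside_w=1.0,tol=12):
    """find rect LxW (mm) whose inside is at >=ztop-tol and outside is lower."""
    P=w.reshape(-1,3)*1000; P=P[np.isfinite(P[:,2])]
    rad=rad or (np.hypot(L,W)/2+20)
    P=P[np.hypot(P[:,0]-x0,P[:,1]-y0)<rad+dxy]
    hi=P[:,2]-zoff>(ztop+max(zbelow,0))/2 if tol is None else P[:,2]-zoff>ztop-tol
    # soft rect score using smooth edges
    lab=np.where(hi,1.0,-outside_w)
    def f(p):
        c,s=np.cos(np.radians(p[2])),np.sin(np.radians(p[2]))
        u=(P[:,0]-p[0])*c+(P[:,1]-p[1])*s; v=-(P[:,0]-p[0])*s+(P[:,1]-p[1])*c
        k=1/(1+np.exp(-np.clip(np.minimum(L/2-abs(u),W/2-abs(v))/1.0,-30,30)))
        return -np.sum(lab*k)
    a0=0 if a0 is None else a0
    r=differential_evolution(f,[(x0-dxy,x0+dxy),(y0-dxy,y0+dxy),(a0-da,a0+da)],seed=1,maxiter=150,popsize=15,tol=1e-6)
    return np.round(r.x,1), -r.fun, int(hi.sum())
E
cat > p1.py <<'E'
from pose import *
import sys
for n,zo in(('cl_top0',-1.),('cl_sc0',0)):
    w=np.load(n+'.npy'); print(n)
    for nm,L,W,zt,tol in(('long',130,60,46,8),('middle',96,54,80,8),('short',66,46,108,8),('buckle',46,22,124,8)):
        print(nm,*fitbox(w,525,-278,L,W,zt,0,zoff=zo,tol=tol,a0=0))
    print('purple',*fitbox(w,406,-448,96,54,34,0,tol=8,zoff=zo))
    print('twin',*fitbox(w,572,281,46,22,21,5,tol=8,zoff=zo))
E
python3 p1.py
```

```text
cl_top0
long [ 538.6 -297.6  -20.2] 1099.9882473445905 1205
middle [ 536.4 -297.2  -21.2] 748.4045870535871 834
short [ 536.3 -298.1  -23.2] 438.56716608385653 503
buckle [ 537.2 -293.5  -32.4] 139.12175134979654 178
purple [ 410.2 -452.5    6.8] 709.584922477469 802
twin [571.  285.9  38. ] 118.63326254355933 164
cl_sc0
long [ 536.4 -296.4  -21.3] 984.4416846265915 1287
middle [ 534.3 -297.3  -21.6] 563.9885566697736 747
short [ 534.1 -298.8  -24. ] 258.86270104812 363
buckle [ 536.4 -293.5  -33.8] 76.95977792368417 138
purple [ 407.9 -454.1    6.4] 324.35951768496614 453
twin [571.6 286.2  37.4] 167.4888812189391 235
```

```bash
cat > p2.py <<'E'
from pose import *
def fitmask(d,mask,ign,x0,y0,L,W,z,a0=0,da=90,dxy=25,wi=1.0,name=None):
    rr,cc=np.indices(mask.shape)
    K=np.array(d['camera_matrix'],float);D=np.array(d['D'],float);T=np.array(d['world_from_camera'])
    u=cv2.undistortPoints(np.stack([cc,rr],-1).reshape(-1,1,2).astype(float),K,D).reshape(-1,2)
    ray=np.stack([u[:,0],-u[:,1],-np.ones(len(u))],-1)@T[:3,:3].T
    s=(z/1000-T[2,3])/ray[:,2]
    P=(T[:3,3]+s[:,None]*ray)*1000
    lab=np.where(mask.ravel(),wi,-1.0); lab[ign.ravel()]=0
    k=np.hypot(P[:,0]-x0,P[:,1]-y0)<np.hypot(L,W)/2+dxy+15
    P=P[k];lab=lab[k]
    def f(p):
        c,s=np.cos(np.radians(p[2])),np.sin(np.radians(p[2]))
        u=(P[:,0]-p[0])*c+(P[:,1]-p[1])*s; v=-(P[:,0]-p[0])*s+(P[:,1]-p[1])*c
        q=1/(1+np.exp(-np.clip(np.minimum(L/2-abs(u),W/2-abs(v))/1.0,-30,30)))
        return -np.sum(lab*q)
    r=differential_evolution(f,[(x0-dxy,x0+dxy),(y0-dxy,y0+dxy),(a0-da,a0+da)],seed=1,maxiter=200,tol=1e-7)
    return np.round(r.x,1), round(-r.fun,1), int((lab>0).sum())
def run(tag=''):
    for n,zo in(('top',-1.),('scene',0)):
        d=shot(n); w=cloud(d); z=w[...,2]*1000-zo
        b,g,r=[d['pixels'][...,i].astype(int) for i in range(3)]
        blk=cv2.GaussianBlur(d['pixels'],(3,3),0).max(2)<58
        el=cv2.dilate((z>14).astype(np.uint8),np.ones((3,3)))>0
        print(n)
        print('pad',*fitmask(d,blk,el,538,-297,160,90,6,a0=-20,da=15))
        blue=(b>r+15)
        print('dish',*fitmask(d,blue,(z>13)&False,550,313,160,150,10,a0=38,da=15))
        brown=(r>b+22)
        print('tray',*fitmask(d,brown,z>30,633,-14,182,142,16,a0=0,da=45))
        cv2.imwrite(f'pics/m_{n}.png',np.hstack([blk*255,blue*255,brown*255]).astype(np.uint8)[:, :])
if __name__=='__main__': run()
E
python3 p2.py; python3 -c "
import cv2
for n in('top','scene'):
  a=cv2.imread(f'pics/m_{n}.png'); cv2.imwrite(f'pics/m_{n}s.png',cv2.resize(a,(798,200)))"
```

```text
top
pad [ 532.9 -298.8  -16.5] 353.9 446
dish [551.2 314.4  33.2] 2343.6 2873
tray [636.3 -14.   14.6] 3162.0 3363
scene
pad [ 534.6 -297.1  -16.3] 238.1 312
dish [552.7 316.5  33.3] 4100.5 4514
tray [638.4 -10.9  14.9] 3676.2 3954
```

View pics/m_tops.png

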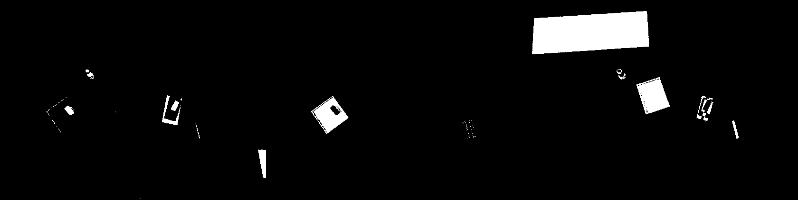

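View pics/m_scenes.png

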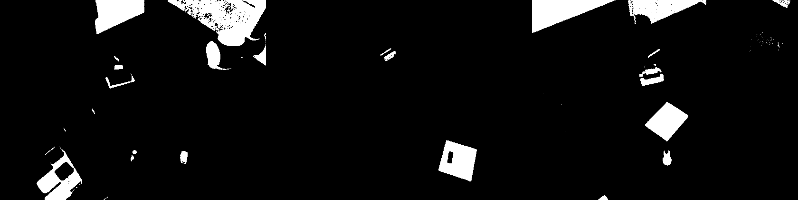

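```bash
cat > go.py <<'E'
from h import *
import sys
from scipy.spatial.transform import Rotation as Ro
def plan(x,y,z,yaw,o=None):
    o=o or sensors.get_obs()
    R=Ro.from_euler('xyz',o['tcp_rot'],degrees=True)
    p=np.array(o['ee_pos'])
    # level target tool: y down, x at yaw
    Rt=Ro.from_euler('xyz',[-90,0,yaw],degrees=True)
    d=R.inv().apply(np.array([x,y,z])/1000-p)*100
    rv=(R.inv()*Rt).as_rotvec(degrees=True)
    print('t %.2f'%o['time'],'pos',np.round(p*1000,1),'rot',np.round(o['tcp_rot'],2),'q',np.round(o['q'],1),'F',np.round(o['wrist_force'],1),'open %.1f'%(o['opening']*1000))
    print('shift cm',np.round(d,2),'rotvec',np.round(rv,2))
    n=max(np.linalg.norm(d)/4.17,np.linalg.norm(rv)/7.16); print('rows>=%.1f'%n)
if __name__=='__main__': plan(*map(float,sys.argv[1:5]))
E
python3 go.py 537 -293.5 270 57
```

```text
t 2.30 pos [149.8 529.2 303.9] rot [-90.   -0.   74.2] q [74.2  5.  10.1 95.1  0.  90. ] F [-0.3  0.4  0.7] open 85.4
shift cm [-68.62   3.39 -59.66] rotvec [-0.  17.2  0. ]
rows>=21.8
```

Candidates in the top view are the loose buckle on the pile at (370,220), and its twin in the dish at (145,229), which must stay. The pale middle carton is at (364,225), and a purple look-alike sits at (427,273). The close crop confirms that the pile holds the loose buckle and the pale carton, and both cameras agree to about 2 mm.

Call:
{"method": "arm_command", "body": {"rows": [-34,1.5,-30,0,8,0,0,-34,1.5,-30,0,8,0,0,-34,1.5,-30,0,8,0,0,-34,1.5,-30,0,8,0,0,-34,1.5,-30,0,8,0,0,-34,1.5,-30,0,8,0,0,-34,1.5,-30,0,8,0,0,-34,1.5,-30,0,8,0,0,-34,1.5,-30,0,8,0,0,-34,1.5,-30,0,8,0,0,-34,1.5,-30,0,8,0,0,-34,1.5,-30,0,8,0,0], "force": 40}}

```text
time: 3.3
ee_pos: [0.3476, 0.1154, 0.2888]
tcp_rot: [-90.1, 0.0, 65.8]
wrist_force: [-0.3, 0.8, -0.1]
opening: 0.0428
```

```bash
python3 go.py 537 -293.5 270 57
```

```text
t 3.30 pos [347.6 115.4 288.8] rot [-9.008e+01  4.000e-02  6.578e+01] q [ 18.4 -20.3 -14.2  96.1  -0.1  42.6] F [-0.3  0.8 -0.1] open 42.8
shift cm [-29.52   1.95 -34.05] rotvec [ 0.08  8.78 -0.03]
rows>=10.8
```

Call:
{"method": "arm_command", "body": {"rows": [-29.5,1.9,-34,0,8.8,0,0.0,-29.5,1.9,-34,0,8.8,0,0,-29.5,1.9,-34,0,8.8,0,0,-29.5,1.9,-34,0,8.8,0,0,-29.5,1.9,-34,0,8.8,0,0,-29.5,1.9,-34,0,8.8,0,0,-29.5,1.9,-34,0,8.8,0,0,-29.5,1.9,-34,0,8.8,0,0,-29.5,1.9,-34,0,8.8,0,0,-29.5,1.9,-34,0,8.8,0,0,-29.5,1.9,-34,0,8.8,0,0,-29.5,1.9,-34,0,8.8,0,0]}}

```text
time: 4.3
ee_pos: [0.5394, -0.2912, 0.2667]
tcp_rot: [-89.9, 0.1, 57.2]
wrist_force: [0.7, 0.4, 0.1]
opening: 0.0429
```

```bash
python3 - <<'E'
from h import *
from go import plan
plan(537,-293.5,200,57)
d=shot('scene'); w=cloud(d)
a=cv2.resize(d['pixels'][40:220,170:350],None,fx=3.3,fy=3.3,interpolation=cv2.INTER_CUBIC); cv2.imwrite('pics/ap1.png',a)
np.save('cl_ap1.npy',w)
P=w.reshape(-1,3)*1000; P=P[np.isfinite(P[:,2])]
k=(np.hypot(P[:,0]-537,P[:,1]+293.5)<60)&(P[:,2]>135)
print(np.histogram(P[k][:,2],bins=np.arange(135,320,5)))
E
```

```text
t 4.30 pos [ 539.4 -291.2  266.7] rot [-8.987e+01  6.000e-02  5.721e+01] q [-28.3  13.3  15.3  92.2  -0.    4.4] F [0.7 0.4 0.1] open 42.9
shift cm [-0.31  6.67  0.06] rotvec [-0.13  0.21 -0.06]
rows>=1.6
(array([ 0,  0,  0,  0,  0,  0,  0,  0,  0,  0,  0,  0,  3,  9, 12, 14, 14,
        8,  4,  5,  1,  7, 19, 14,  4,  8, 12, 10, 14, 16, 16, 14, 35, 40,
       21, 24]), array([135, 140, 145, 150, 155, 160, 165, 170, 175, 180, 185, 190, 195,
       200, 205, 210, 215, 220, 225, 230, 235, 240, 245, 250, 255, 260,
       265, 270, 275, 280, 285, 290, 295, 300, 305, 310, 315]))
```

View pics/ap1.png

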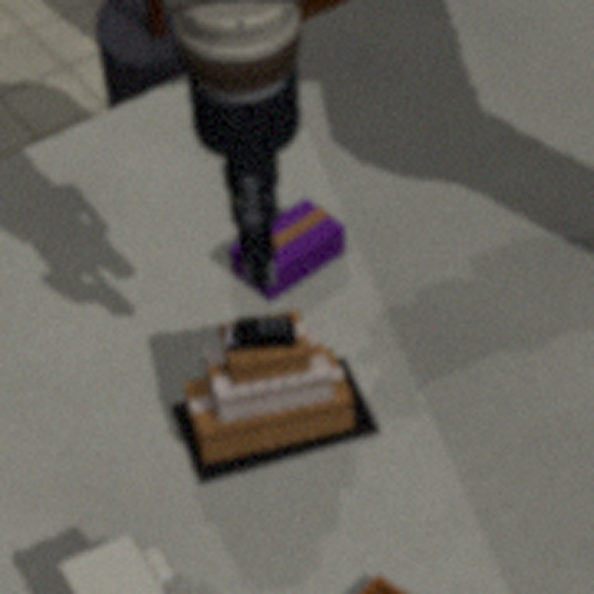

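Call:
{"method": "arm_command", "body": {"rows": [-0.3,2,0,0,0,0,0,-0.3,4,0,0,0,0,0,-0.3,5.5,0,0,0,0,0,-0.3,6,0,0,0,0,0,-0.3,6,0,0,0,0,0,-0.3,6,0,0,0,0,0]}}

```text
time: 4.85
ee_pos: [0.5363, -0.2886, 0.2109]
tcp_rot: [-90.0, -0.0, 57.4]
wrist_force: [0.8, -1.2, 1.0]
opening: 0.0426
```

```bash
python3 - <<'E'
from h import *
from go import plan
plan(537,-293.5,183.5,57)
d=shot('scene')
a=cv2.resize(d['pixels'][90:200,190:310],None,fx=5,fy=5,interpolation=cv2.INTER_CUBIC); cv2.imwrite('pics/ap2.png',a)
E
```

```text
t 4.85 pos [ 536.3 -288.6  210.9] rot [-9.004e+01 -1.000e-02  5.743e+01] q [-28.3  12.2   7.9  85.6   0.    4.3] F [ 0.8 -1.2  1. ] open 42.6
shift cm [-0.37  2.74 -0.32] rotvec [0.04 0.43 0.01]
rows>=0.7
```

View pics/ap2.png

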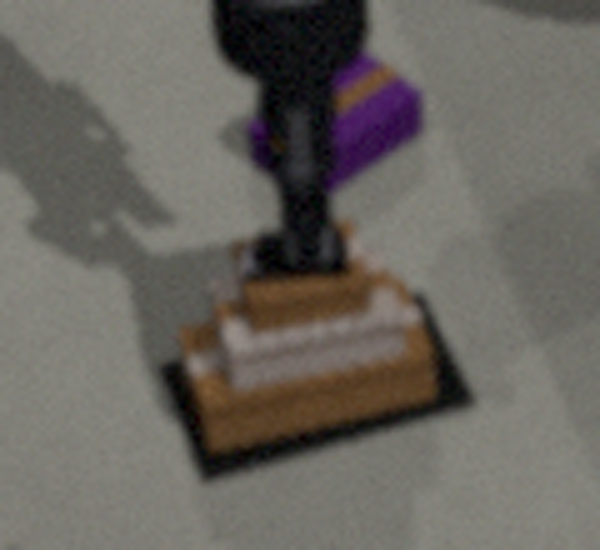

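Call:
{"method": "arm_command", "body": {"rows": [0,0,0,0,0,0,0,0,0,0,0,0,0,0]}}

```text
time: 5.07
ee_pos: [0.5366, -0.2893, 0.2111]
tcp_rot: [-90.1, -0.0, 57.4]
wrist_force: [0.7, -0.6, 0.6]
opening: 0.0428
```

```bash
python3 go.py 537 -293.5 183.5 57
```

```text
t 5.07 pos [ 536.6 -289.3  211.1] rot [-9.010e+01 -1.000e-02  5.741e+01] q [-28.3  12.2   7.9  85.6   0.    4.3] F [ 0.7 -0.6  0.6] open 42.8
shift cm [-0.33  2.76 -0.26] rotvec [0.1  0.41 0.01]
rows>=0.7
```

Call:
{"method": "arm_command", "body": {"rows": [-0.3,0.8,-0.25,0,0.4,0,0,-0.3,1.6,-0.25,0,0.4,0,0,-0.3,2.2,-0.25,0,0.4,0,0,-0.3,2.5,-0.25,0,0.4,0,0,-0.3,2.6,-0.25,0,0.4,0,0,-0.3,2.7,-0.25,0,0.4,0,0,-0.3,2.7,-0.25,0,0.4,0,0]}}

```text
time: 5.65
ee_pos: [0.5367, -0.2931, 0.1828]
tcp_rot: [-90.0, 0.0, 57.0]
wrist_force: [-0.7, -0.8, 0.4]
opening: 0.0429
```

```bash
python3 - <<'E'
from h import *
from go import plan
plan(537,-293.5,183.5,57)
d=shot('scene')
a=cv2.resize(d['pixels'][100:180,200:300],None,fx=7,fy=7,interpolation=cv2.INTER_CUBIC); cv2.imwrite('pics/ap3.png',a)
E
```

```text
t 5.65 pos [ 536.7 -293.1  182.8] rot [-90.   0.  57.] q [-28.6  12.7   5.4  82.7  -0.    4.4] F [-0.7 -0.8  0.4] open 42.9
shift cm [-0.02 -0.07 -0.04] rotvec [-0. -0. -0.]
rows>=0.0
```

View pics/ap3.png

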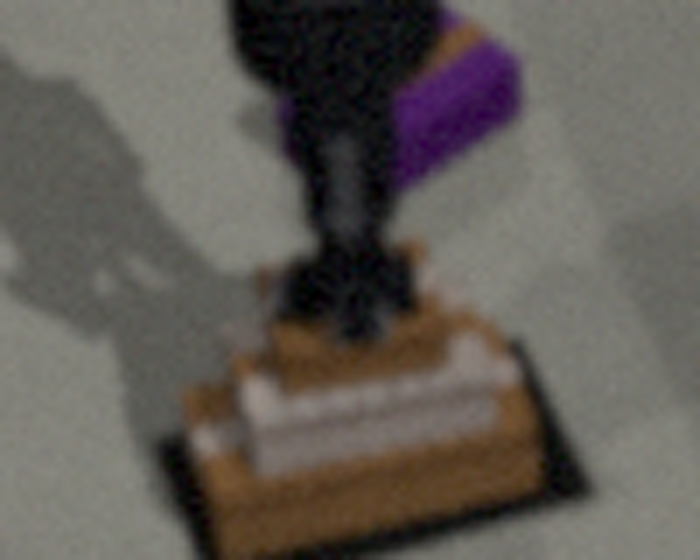

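Call:
{"method": "arm_command", "body": {"rows": [0,-0.05,0,0,0,0,-0.4,0,-0.05,0,0,0,0,-0.7,0,-0.05,0,0,0,0,-1,0,-0.05,0,0,0,0,-1,0,-0.05,0,0,0,0,-1,0,-0.05,0,0,0,0,-1,0,-0.05,0,0,0,0,-1], "force": 40}}

```text
time: 6.28
ee_pos: [0.5369, -0.2932, 0.184]
tcp_rot: [-90.1, -0.0, 57.0]
wrist_force: [-0.2, 0.6, 6.0]
opening: 0.0217
```

Call:
{"method": "arm_command", "body": {"rows": [0,-0.3,0,0,0,0,-1,0,-1,0,0,0,0,-1,0,-2.5,0,0,0,0,-1,0,-4.5,0,0,0,0,-1,0,-6,0,0,0,0,-1,0,-7,0,0,0,0,-1,0,-7.5,0,0,0,0,-1,0,-7.5,0,0,0,0,-1]}}

```text
time: 6.95
ee_pos: [0.537, -0.2933, 0.2594]
tcp_rot: [-90.1, -0.0, 57.0]
wrist_force: [-0.2, -0.7, -0.7]
opening: 0.0213
```

```bash
python3 - <<'E'
from h import *
from go import plan
plan(536,339,262,127.7)
d=shot('scene')
a=cv2.resize(d['pixels'][70:180,190:310],None,fx=5,fy=5,interpolation=cv2.INTER_CUBIC); cv2.imwrite('pics/ap4.png',a)
d=shot('top')
a=cv2.resize(d['pixels'][170:270,330:450],None,fx=5,fy=5,interpolation=cv2.INTER_CUBIC); cv2.imwrite('pics/ap4t.png',a)
E
```

```text
t 6.95 pos [ 537.  -293.3  259.4] rot [-9.008e+01 -1.000e-02  5.699e+01] q [-28.6  12.8  14.   91.1   0.    4.4] F [-0.2 -0.7 -0.7] open 21.3
shift cm [52.97 -0.3  34.53] rotvec [ 7.000e-02 -7.071e+01 -4.000e-02]
rows>=15.2
```

View pics/ap4.png

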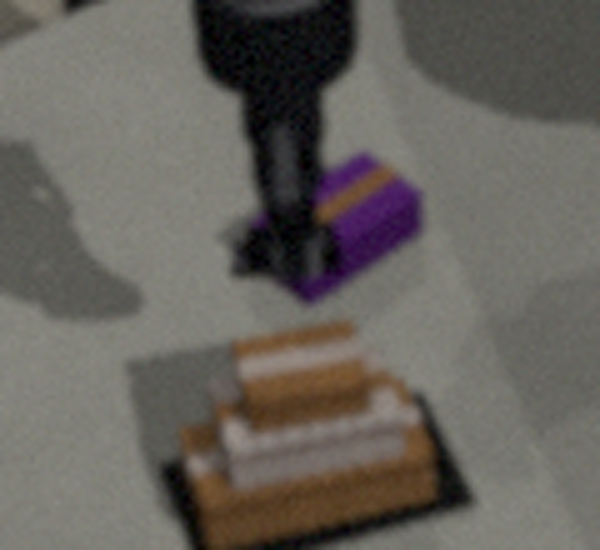

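View pics/ap4t.png

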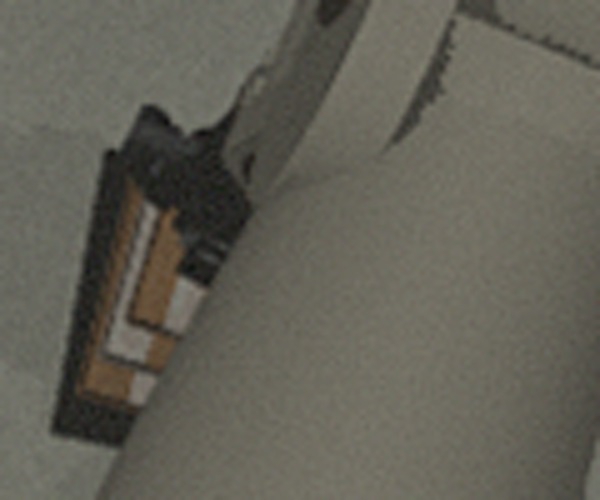

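Call:
{"method": "arm_command", "body": {"rows": [1,0,0.65,0,-1.3,0,-1,3,0,2,0,-4,0,-1,5.5,0,3.6,0,-7.3,0,-1,8,0,5.2,0,-10.7,0,-1,10.5,0,6.8,0,-14,0,-1,13,0,8.5,0,-17.3,0,-1,15.5,0,10.1,0,-20.7,0,-1,18,0,11.7,0,-24,0,-1,20.5,0,13.4,0,-27.3,0,-1,23,0,15,0,-30.7,0,-1,25.5,0,16.6,0,-34,0,-1,28,0,18.3,0,-37.3,0,-1]}}

```text
time: 8.05
ee_pos: [0.5349, 0.0433, 0.2575]
tcp_rot: [-89.9, -0.0, 94.5]
wrist_force: [-0.6, -0.5, -0.9]
opening: 0.0214
```

```bash
python3 go.py 536 339 262 127.7
```

```text
t 8.05 pos [534.9  43.3 257.5] rot [-8.993e+01 -1.000e-02  9.453e+01] q [ 4.6  2.5  2.3 89.9  0.   0.1] F [-0.6 -0.5 -0.9] open 21.4
shift cm [29.47 -0.45 -2.44] rotvec [-7.000e-02 -3.317e+01  3.000e-02]
rows>=7.1
```

Call:
{"method": "arm_command", "body": {"rows": [2.5,0,-0.2,0,-3,0,-1,5.5,0,-0.4,0,-6,0,-1,8.5,0,-0.7,0,-9.5,0,-1,11.5,0,-1,0,-13,0,-1,14.5,0,-1.2,0,-16.5,0,-1,17.5,0,-1.5,0,-20,0,-1,20.5,0,-1.7,0,-23.2,0,-1,23.5,0,-2,0,-26.5,0,-1,26,0,-2.2,0,-29.5,0,-1,28,0,-2.4,0,-31.7,0,-1,29,0,-2.4,0,-33,0,-1,29.5,0,-2.4,0,-33,0,-1]}}

```text
time: 9.05
ee_pos: [0.5367, 0.3387, 0.2572]
tcp_rot: [-89.9, -0.0, 127.5]
wrist_force: [0.2, -1.0, 0.4]
opening: 0.0213
```

```bash
python3 - <<'E'
from h import *
from go import plan
plan(536,340,88,127.7)
d=shot('scene')
a=cv2.resize(d['pixels'][260:400,330:470],None,fx=4,fy=4,interpolation=cv2.INTER_CUBIC); cv2.imwrite('pics/ap5.png',a)
E
```

```text
t 9.05 pos [536.7 338.7 257.2] rot [-8.9900e+01 -2.0000e-02  1.2748e+02] q [32.3 16.3 17.9 91.7  0.  -5.2] F [ 0.2 -1.   0.4] open 21.3
shift cm [ 0.14 16.92 -0.05] rotvec [-0.1  -0.22  0.02]
rows>=4.1
```

View pics/ap5.png

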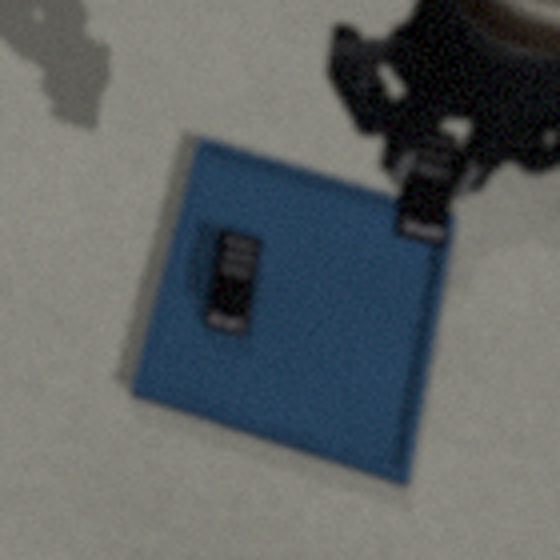

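Call:
{"method": "arm_command", "body": {"rows": [0.1,1.5,0,0,0,0,-1,0.1,4,0,0,0,0,-1,0.1,7,0,0,0,0,-1,0.1,10,0,0,0,0,-1,0.1,12.5,0,0,0,0,-1,0.1,14.5,0,0,0,0,-1,0.1,15.7,0,0,0,0,-1,0.1,16.5,0,0,0,0,-1,0.1,16.9,0,0,0,0,-1,0.1,17,0,0,0,0,-1,0.1,17,0,0,0,0,-1]}}

```text
time: 10.02
ee_pos: [0.5374, 0.3381, 0.0894]
tcp_rot: [-90.1, 0.0, 127.3]
wrist_force: [0.5, 0.2, -0.7]
opening: 0.0212
```

```bash
python3 go.py 536 340 81.5 127.7
```

```text
t 10.02 pos [537.4 338.1  89.4] rot [-9.0070e+01  1.0000e-02  1.2728e+02] q [32.2 17.6  0.9 73.2 -0.  -5.1] F [ 0.5  0.2 -0.7] open 21.2
shift cm [0.23 0.79 0.  ] rotvec [ 0.07 -0.42 -0.01]
rows>=0.2
```

Call:
{"method": "arm_command", "body": {"rows": [0.15,0.4,0,0,-0.4,0,-1,0.15,0.6,0,0,-0.4,0,-1,0.15,0.75,0,0,-0.4,0,-1,0.15,0.8,0,0,-0.4,0,-1,0.15,0.85,0,0,-0.4,0,-1,0.15,0.85,0,0,-0.4,0,-1]}}

```text
time: 10.52
ee_pos: [0.5362, 0.3395, 0.081]
tcp_rot: [-90.1, -0.0, 127.7]
wrist_force: [-2.7, -1.3, 5.8]
opening: 0.0211
```

Call:
{"method": "arm_command", "body": {"rows": [0,0,0,0,0,0,-0.4,0,0,0,0,0,0,-0.3,0,0,0,0,0,0,-0.2,0,0,0,0,0,0,-0.1,0,-1,0,0,0,0,-0.1,0,-4,0,0,0,0,-0.1,0,-8,0,0,0,0,0,0,-12,0,0,0,0,0,0,-15,0,0,0,0,0,0,-15,0,0,0,0,0.2]}}

```text
time: 11.35
ee_pos: [0.5374, 0.3401, 0.2386]
tcp_rot: [-90.6, 0.1, 127.7]
wrist_force: [0.9, 0.4, 1.2]
opening: 0.0514
```

```bash
python3 - <<'E'
from pose import *
from go import plan
plan(535.3,-298.5,220,66)
d=shot('scene');w=cloud(d)
a=cv2.resize(d['pixels'][260:400,330:470],None,fx=4,fy=4,interpolation=cv2.INTER_CUBIC); cv2.imwrite('pics/ap6.png',a)
print('loose',*fitbox(w,536,340,46,22,21,5,tol=8,dxy=15,rad=30,a0=38,da=40)); print('twin',*fitbox(w,571,286,46,22,21,5,tol=8,dxy=15,rad=30))
d=shot('top');w=cloud(d)
for nm,L,W,zt,tol in(('long',130,60,46,8),('middle',96,54,80,8),('short',66,46,108,8)):
        print(nm,*fitbox(w,537,-297,L,W,zt,0,zoff=-1,tol=tol,a0=-20,da=30))
E
```

```text
t 11.35 pos [537.4 340.1 238.6] rot [-9.061e+01  6.000e-02  1.277e+02] q [32.3 15.6 15.  88.8 -0.  -5.4] F [0.9 0.4 1.2] open 51.4
shift cm [-50.4    1.49  39.23] rotvec [ 0.58 61.7   0.27]
rows>=15.3
loose [551.  355.   25.5] 2045.771691213551 7792
twin [572.  301.  -59.4] 1370.1611773085938 3585
long [ 538.7 -297.7  -20.2] 1093.8846042650819 1199
middle [ 536.6 -297.4  -21.5] 741.883851407098 824
short [ 536.2 -298.   -23.2] 439.4106653049167 503
```

View pics/ap6.png

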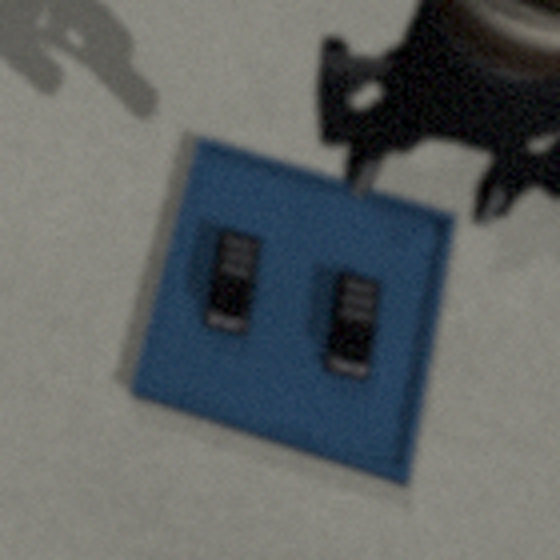

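Call:
{"method": "arm_command", "body": {"rows": [-25,0,20,0.5,30,0.2,0.6,-25,0,20,0.5,30,0.2,0.6,-25,0,20,0.5,30,0.2,0.6,-25,0,20,0.5,30,0.2,0.6,-25,0,20,0.5,30,0.2,0.6,-25,0,20,0.5,30,0.2,0.6,-25,0,20,0.5,30,0.2,0.6,-28,0,22.5,0.5,34,0.2,0.6,-31,0,24.5,0.5,38,0.2,0.6,-34,0,26.5,0.5,42,0.2,0.6]}}

```text
time: 12.28
ee_pos: [0.5324, -0.0791, 0.2288]
tcp_rot: [-89.5, 0.3, 85.5]
wrist_force: [1.2, 1.4, 0.1]
opening: 0.0682
```

```bash
python3 go.py 535.2 -298.5 225 66.4
```

```text
t 12.28 pos [532.4 -79.1 228.8] rot [-89.51   0.35  85.51] q [-8.3  2.9 -0.4 87.1 -0.4 -3.8] F [1.2 1.4 0.1] open 68.2
shift cm [-21.85   0.5   -2.  ] rotvec [-0.43 19.11 -0.43]
rows>=5.3
```

Call:
{"method": "arm_command", "body": {"rows": [-3.5,0,-0.4,0,4,0,0.6,-7,0,-0.8,0,7,0,0.6,-10.5,0,-1,0,10,0,0.6,-14,0,-1.4,0,13.5,0,0.6,-17.5,0.2,-1.8,0,16.5,0,0.6,-20,0.2,-2,0,18.5,0,0.6,-21.5,0.2,-2,0,19,0,0.6,-21.8,0.3,-2,0,19,0,0.6,-21.8,0.3,-2,0,19,0,0.6,-21.8,0.3,-2,0,19,0,0.6]}}

```text
time: 13.12
ee_pos: [0.537, -0.2951, 0.2276]
tcp_rot: [-89.7, 0.4, 66.8]
wrist_force: [0.8, -0.7, 0.2]
opening: 0.0681
```

```bash
python3 go.py 535.2 -298.5 157 66.4
```

```text
t 13.12 pos [ 537.  -295.1  227.6] rot [-89.69   0.44  66.77] q [-28.6  13.   10.7  87.9  -0.5  -5.4] F [ 0.8 -0.7  0.2] open 68.1
shift cm [-0.32  7.07 -0.01] rotvec [-0.31  0.37 -0.44]
rows>=1.7
```

Call:
{"method": "arm_command", "body": {"rows": [-0.3,1,0,-0.3,0.4,-0.4,0.6,-0.3,2.5,0,-0.3,0.4,-0.4,0.6,-0.3,4.5,0,-0.3,0.4,-0.4,0.6,-0.3,5.8,0,-0.3,0.4,-0.4,0.6,-0.3,6.6,0,-0.3,0.4,-0.4,0.6,-0.3,7,0,-0.3,0.4,-0.4,0.6,-0.3,7,0,-0.3,0.4,-0.4,0.6,-0.3,7,0,-0.3,0.4,-0.4,0.6]}}

```text
time: 13.78
ee_pos: [0.5356, -0.2992, 0.1587]
tcp_rot: [-90.1, 0.1, 66.3]
wrist_force: [0.3, -0.9, 1.0]
opening: 0.0683
```

```bash
python3 - <<'E'
from h import *
from go import plan
plan(535.2,-298.5,157,66.4)
d=shot('scene')
a=cv2.resize(d['pixels'][100:200,190:310],None,fx=6,fy=6,interpolation=cv2.INTER_CUBIC); cv2.imwrite('pics/b1.png',a)
E
```

```text
t 13.78 pos [ 535.6 -299.2  158.7] rot [-9.009e+01  7.000e-02  6.632e+01] q [-29.2  13.2   3.3  80.   -0.1  -5.5] F [ 0.3 -0.9  1. ] open 68.3
shift cm [0.05 0.17 0.06] rotvec [ 0.09 -0.08 -0.07]
rows>=0.0
```

View pics/b1.png

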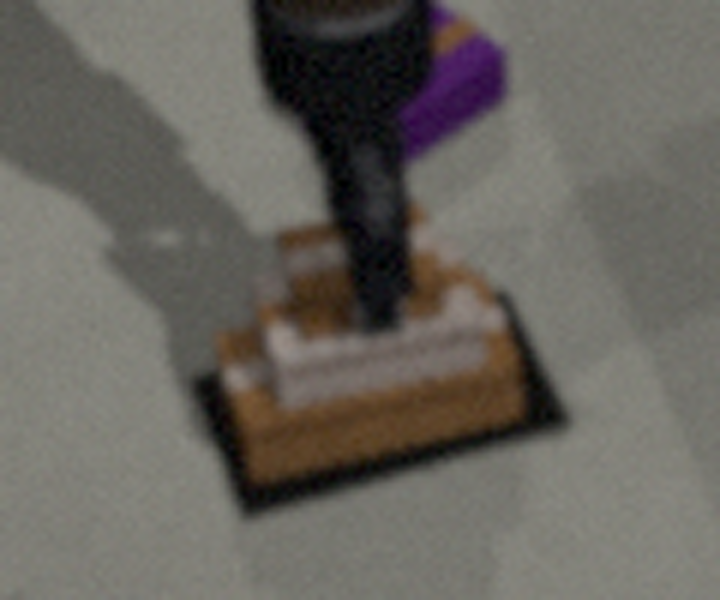

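Call:
{"method": "arm_command", "body": {"rows": [0,0.1,0,0.1,0,0,0.3,0,0.1,0,0.1,0,0,0.15,0,0.1,0,0.1,0,0,0,0,0.1,0,0.1,0,0,-0.2,0,0.1,0,0.1,0,0,-0.4,0,0.1,0,0.1,0,0,-0.4], "force": 40}}

```text
time: 14.33
ee_pos: [0.5357, -0.2994, 0.1579]
tcp_rot: [-90.0, 0.1, 66.3]
wrist_force: [0.8, -1.1, 5.3]
opening: 0.0453
```

Call:
{"method": "arm_command", "body": {"rows": [0,-0.3,0,0,0,0,-1,0,-0.8,0,0,0,0,-1,0,-1.8,0,0,0,0,-1,0,-3.5,0,0,0,0,-1,0,-5.2,0,0,0,0,-1,0,-6.5,0,0,0,0,-1,0,-7,0,0,0,0,-1,0,-7,0,0,0,0,-1]}}

```text
time: 15.0
ee_pos: [0.5359, -0.2995, 0.2289]
tcp_rot: [-90.1, 0.1, 66.3]
wrist_force: [0.7, -0.2, -1.6]
opening: 0.0453
```

```bash
python3 - <<'E'
from h import *
from go import plan
plan(435,85,200,0)
d=shot('scene')
a=cv2.resize(d['pixels'][80:200,190:310],None,fx=5,fy=5,interpolation=cv2.INTER_CUBIC); cv2.imwrite('pics/b2.png',a)
E
```

```text
t 15.00 pos [ 535.9 -299.5  228.9] rot [-9.009e+01  8.000e-02  6.629e+01] q [-29.2  12.9  10.6  87.7  -0.1  -5.5] F [ 0.7 -0.2 -1.6] open 45.3
shift cm [31.15  2.81 24.7 ] rotvec [ 1.300e-01  6.629e+01 -2.000e-02]
rows>=9.6
```

View pics/b2.png

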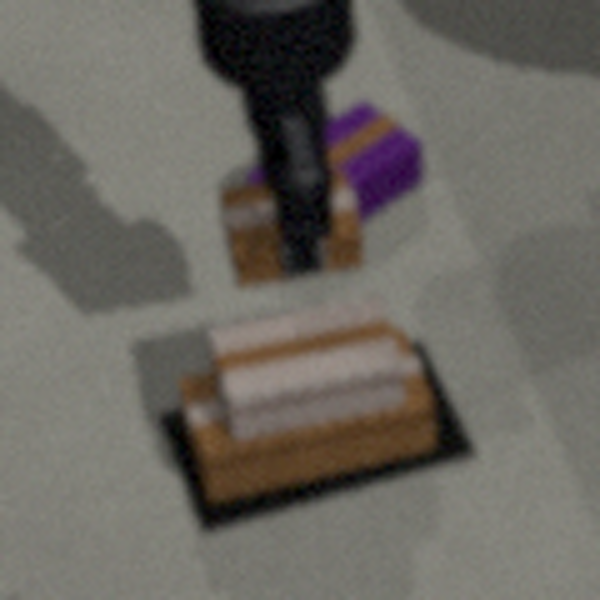

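Call:
{"method": "arm_command", "body": {"rows": [0.8,0,0.6,0,2,0,-1,2.5,0,2,0,6,0,-1,5,0,4,0,11,0,-1,8,0,6.3,0,17.5,0,-1,11,0,8.7,0,24,0,-1,14,0,11,0,30.5,0,-1,17,0,13.5,0,37,0,-1,20,0,15.9,0,43.5,0,-1,23,0.5,18.2,0,50,0,-1,26,0.5,20.6,0,56,0,-1,28.5,1,22.6,0,61,0,-1,30.3,1,24,0,64.5,0,-1]}}

```text
time: 16.05
ee_pos: [0.4358, 0.0769, 0.2153]
tcp_rot: [-90.0, 0.2, 1.6]
wrist_force: [0.5, 0.4, -1.0]
opening: 0.0449
```

```bash
python3 go.py 435 85 84 0
```

```text
t 16.05 pos [435.8  76.9 215.3] rot [-90.03   0.2    1.57] q [ 10.  -10.5 -14.6  86.1  -0.   98.4] F [ 0.5  0.4 -1. ] open 44.9
shift cm [-0.02 13.13  0.82] rotvec [ 0.03  1.57 -0.2 ]
rows>=3.2
```

Call:
{"method": "arm_command", "body": {"rows": [0,1,0.5,0,1.6,-0.2,-1,0,3,0.8,0,1.6,-0.2,-1,0,5.5,0.8,0,1.6,-0.2,-1,0,8,0.8,0,1.6,-0.2,-1,0,10,0.8,0,1.6,-0.2,-1,0,11.5,0.8,0,1.6,-0.2,-1,0,12.5,0.8,0,1.6,-0.2,-1,0,13,0.8,0,1.6,-0.2,-1,0,13.1,0.8,0,1.6,-0.2,-1,0,13.1,0.8,0,1.6,-0.2,-1]}}

```text
time: 16.88
ee_pos: [0.4372, 0.0826, 0.0862]
tcp_rot: [-90.0, -0.1, 0.2]
wrist_force: [0.5, 0.1, -0.3]
opening: 0.0453
```

```bash
python3 go.py 435 85 78.5 0
```

```text
t 16.88 pos [437.2  82.6  86.2] rot [-90.04  -0.13   0.19] q [ 1.070e+01 -8.000e+00 -2.680e+01  7.110e+01 -1.000e-01  1.005e+02] F [ 0.5  0.1 -0.3] open 45.3
shift cm [-0.22  0.77  0.25] rotvec [0.04 0.19 0.13]
rows>=0.2
```

Call:
{"method": "arm_command", "body": {"rows": [0,0.3,0,0,0.2,0.1,-1,0,0.5,0,0,0.2,0.1,-1,0,0.65,0,0,0.2,0.1,-1,0,0.75,0,0,0.2,0.1,-1,0,0.8,0,0,0.2,0.1,-1,0,0.8,0,0,0.2,0.1,-1]}}

```text
time: 17.38
ee_pos: [0.4371, 0.0826, 0.078]
tcp_rot: [-90.0, -0.0, -0.0]
wrist_force: [0.3, 0.3, -1.5]
opening: 0.0452
```

Call:
{"method": "arm_command", "body": {"rows": [0,0.05,0,0,0,0,-1,0,0.1,0,0,0,0,-1,0,0.1,0,0,0,0,-1]}}

```text
time: 17.63
ee_pos: [0.4372, 0.0826, 0.0779]
tcp_rot: [-90.0, -0.1, -0.0]
wrist_force: [-3.6, 0.2, 8.5]
opening: 0.0456
```

Contact at 77.9 mm, so I release, rise, and go to the middle carton.

Call:
{"method": "arm_command", "body": {"rows": [0,0,0,0,0,0,0.15,0,0,0,0,0,0,0.25,0,0,0,0,0,0,0.4,0,0,0,0,0,0,0.5,0,-1,0,0,0,0,0.6,0,-4,0,0,0,0,0.6,0,-8,0,0,0,0,0.6,0,-11,0,0,0,0,0.6,0,-12,0,0,0,0,0.6]}}

```text
time: 18.38
ee_pos: [0.4383, 0.0829, 0.2025]
tcp_rot: [-90.0, -0.4, 0.0]
wrist_force: [0.8, 0.3, 0.2]
opening: 0.0678
```

```bash
python3 - <<'E'
from pose import *
from go import plan
plan(535.3,-297.4,200,68.5)
for n in('top','scene'):
    d=shot(n);w=cloud(d)
    for nm,L,W,zt,tol in(('long',130,60,46,8),('middle',96,54,80,8)):
        print(n,nm,*fitbox(w,537,-297,L,W,zt,0,zoff=-1 if n=='top' else 0,tol=tol,a0=-20,da=30))
E
```

```text
t 18.38 pos [438.3  82.9 202.5] rot [-89.97  -0.39   0.  ] q [ 10.7 -10.5 -16.   84.1  -0.  100.7] F [0.8 0.3 0.2] open 67.8
shift cm [  9.7    0.3  -38.03] rotvec [  0.21 -68.5    0.36]
rows>=9.6
top long [ 538.7 -297.7  -20.2] 1077.3421795778258 1182
top middle [ 536.3 -297.6  -21.8] 727.0947068511936 811
scene long [ 536.2 -296.5  -20.5] 818.0632036256989 1119
scene middle [ 533.6 -298.7  -21.7] 449.80983341622624 584
```

Call:
{"method": "arm_command", "body": {"rows": [1,0,-4,0.2,-7,0.3,0.7,2,0,-8,0.2,-14,0.3,0.7,3,0,-12,0.2,-21,0.3,0.7,4,0,-16,0.2,-28,0.3,0.7,5,0,-20,0.2,-35,0.3,0.7,6,0,-24,0.2,-42,0.3,0.7,7,0,-28,0.2,-49,0.3,0.7,8,0,-32,0.2,-56,0.3,0.7,9,0,-35,0.2,-63,0.3,0.7,9.5,0,-37,0.2,-67,0.3,0.7,9.7,0,-38,0.2,-68.3,0.3,0.7,9.7,0,-38,0.2,-68.3,0.3,0.7]}}

```text
time: 19.48
ee_pos: [0.5336, -0.3, 0.1945]
tcp_rot: [-89.5, 0.1, 68.3]
wrist_force: [0.3, -0.2, -0.6]
opening: 0.0727
```

Call:
{"method": "arm_command", "body": {"rows": [0,0,0,0,0,0,0.7,0,0,0,0,0,0,0.7]}}

```text
time: 19.65
ee_pos: [0.5336, -0.2964, 0.1963]
tcp_rot: [-89.6, 0.1, 68.2]
wrist_force: [-0.7, -0.4, -0.5]
opening: 0.0723
```

```bash
python3 go.py 535.2 -297.7 128 68.3
```

```text
t 19.65 pos [ 533.6 -296.4  196.3] rot [-89.63   0.13  68.23] q [-29.   12.8   7.   84.5  -0.2  -7.2] F [-0.7 -0.4 -0.5] open 72.3
shift cm [-0.05  6.83 -0.24] rotvec [-0.37 -0.07 -0.13]
rows>=1.6
```

Call:
{"method": "arm_command", "body": {"rows": [0,1,-0.1,-0.3,0,-0.1,0.7,0,2.5,-0.2,-0.3,0,-0.1,0.7,0,4.2,-0.2,-0.3,0,-0.1,0.7,0,5.6,-0.2,-0.3,0,-0.1,0.7,0,6.5,-0.2,-0.3,0,-0.1,0.7,0,7,-0.2,-0.3,0,-0.1,0.7,0,7,-0.2,-0.3,0,-0.1,0.7,0,7,-0.2,-0.3,0,-0.1,0.7]}}

```text
time: 20.32
ee_pos: [0.5357, -0.2978, 0.1277]
tcp_rot: [-90.1, 0.1, 68.3]
wrist_force: [0.9, -0.4, -0.0]
opening: 0.0726
```

```bash
python3 - <<'E'
from h import *
from go import plan
plan(535.2,-297.7,126,68.3)
d=shot('scene')
a=cv2.resize(d['pixels'][100:200,190:310],None,fx=6,fy=6,interpolation=cv2.INTER_CUBIC); cv2.imwrite('pics/b3.png',a)
E
```

```text
t 20.32 pos [ 535.7 -297.8  127.7] rot [-9.006e+01  5.000e-02  6.831e+01] q [-29.1  13.7   0.4  76.7  -0.   -7.4] F [ 0.9 -0.4 -0. ] open 72.6
shift cm [-0.01  0.17  0.05] rotvec [ 0.06  0.01 -0.05]
rows>=0.0
```

View pics/b3.png

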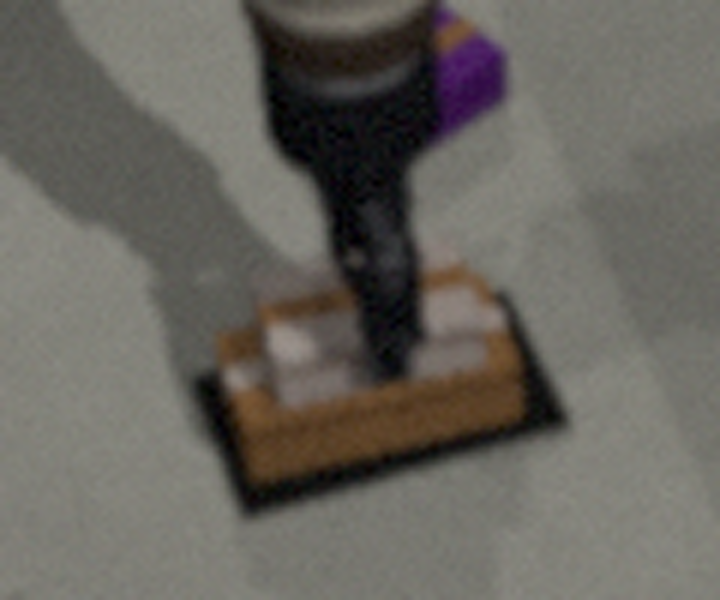

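Call:
{"method": "arm_command", "body": {"rows": [0,0.1,0,0,0,0,0.5,0,0.1,0,0,0,0,0.35,0,0.1,0,0,0,0,0.2,0,0.1,0,0,0,0,0,0,0.1,0,0,0,0,-0.3,0,0.1,0,0,0,0,-0.3], "force": 45}}

```text
time: 20.87
ee_pos: [0.5358, -0.2983, 0.1271]
tcp_rot: [-90.1, 0.1, 68.3]
wrist_force: [0.1, 0.6, 4.3]
opening: 0.0531
```

Call:
{"method": "arm_command", "body": {"rows": [0,-0.3,0,0,0,0,-1,0,-0.8,0,0,0,0,-1,0,-1.8,0,0,0,0,-1,0,-3.5,0,0,0,0,-1,0,-5.2,0,0,0,0,-1,0,-6.5,0,0,0,0,-1,0,-7,0,0,0,0,-1,0,-7,0,0,0,0,-1]}}

```text
time: 21.53
ee_pos: [0.536, -0.2984, 0.198]
tcp_rot: [-90.2, 0.1, 68.3]
wrist_force: [0.2, -0.3, -2.5]
opening: 0.0535
```

```bash
python3 - <<'E'
from h import *
from go import plan
plan(437,-70,180,0)
d=shot('scene')
a=cv2.resize(d['pixels'][80:200,190:310],None,fx=5,fy=5,interpolation=cv2.INTER_CUBIC); cv2.imwrite('pics/b4.png',a)
E
```

```text
t 21.53 pos [ 536.  -298.4  198. ] rot [-9.017e+01  7.000e-02  6.830e+01] q [-29.1  12.7   7.1  84.2  -0.   -7.4] F [ 0.2 -0.3 -2.5] open 53.5
shift cm [17.56  1.73 17.65] rotvec [1.90e-01 6.83e+01 4.00e-02]
rows>=9.5
```

View pics/b4.png

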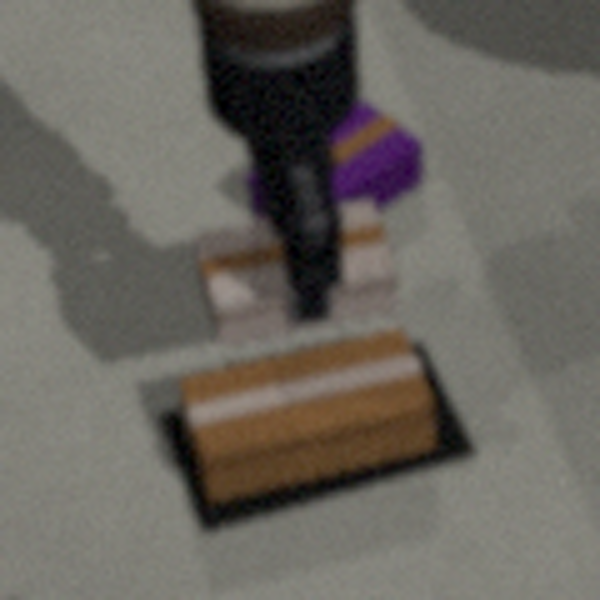

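Call:
{"method": "arm_command", "body": {"rows": [0.5,0,0.5,0,2,0,-1,1.5,0,1.5,0,6,0,-1,3,0,3,0,11.5,0,-1,4.5,0,4.5,0,17.5,0,-1,6.2,0,6.2,0,24,0,-1,7.9,0,7.9,0,30.5,0,-1,9.6,0,9.6,0,37,0,-1,11.3,0,11.3,0,43.5,0,-1,13,0.5,13,0,50,0,-1,14.6,1,14.7,0,56.5,0,-1,16,1.5,16.1,0,62,0,-1,17,1.7,17.1,0,66,0,-1]}}

```text
time: 22.58
ee_pos: [0.4381, -0.0755, 0.1773]
tcp_rot: [-90.0, 0.1, 2.0]
wrist_force: [-0.3, -0.5, -1.4]
opening: 0.0529
```

```bash
python3 go.py 437 -70 87 0
```

```text
t 22.58 pos [438.1 -75.5 177.3] rot [-90.02   0.13   2.04] q [ -9.8 -10.  -18.4  81.8  -0.   78.2] F [-0.3 -0.5 -1.4] open 52.9
shift cm [-0.06  9.03  0.56] rotvec [ 0.02  2.04 -0.13]
rows>=2.2
```

Call:
{"method": "arm_command", "body": {"rows": [0,0.8,0.5,0,2,-0.1,-1,0,2.2,0.5,0,2,-0.1,-1,0,4,0.5,0,2,-0.1,-1,0,6,0.5,0,2,-0.1,-1,0,7.5,0.5,0,2,-0.1,-1,0,8.4,0.5,0,2,-0.1,-1,0,8.9,0.5,0,2,-0.1,-1,0,9,0.5,0,2,-0.1,-1,0,9,0.5,0,2,-0.1,-1]}}

```text
time: 23.33
ee_pos: [0.4393, -0.072, 0.0891]
tcp_rot: [-90.1, -0.1, 0.3]
wrist_force: [0.0, 0.3, -1.7]
opening: 0.053
```

```bash
python3 go.py 437 -70 81 0
```

```text
t 23.33 pos [439.3 -72.   89.1] rot [-90.05  -0.1    0.3 ] q [ -9.3  -8.1 -26.5  71.4  -0.   80.4] F [ 0.   0.3 -1.7] open 53.0
shift cm [-0.23  0.81  0.21] rotvec [0.05 0.3  0.1 ]
rows>=0.2
```

Call:
{"method": "arm_command", "body": {"rows": [0,0.3,0,0,0.3,0.1,-1,0,0.5,0,0,0.3,0.1,-1,0,0.65,0,0,0.3,0.1,-1,0,0.75,0,0,0.3,0.1,-1,0,0.8,0,0,0.3,0.1,-1,0,0.85,0,0,0.3,0.1,-1,0,0.85,0,0,0.3,0.1,-1]}}

```text
time: 23.92
ee_pos: [0.4394, -0.072, 0.0811]
tcp_rot: [-90.1, -0.0, 0.0]
wrist_force: [-1.1, 0.2, 5.0]
opening: 0.0532
```

Call:
{"method": "arm_command", "body": {"rows": [0,0,0,0,0,0,0.3,0,0,0,0,0,0,0.4,0,0,0,0,0,0,0.55,0,0,0,0,0,0,0.65,0,-1,0,0,0,0,0.7,0,-4,0,0,0,0,0.8,0,-8,0,0,0,0,0.8,0,-10,0,0,0,0,0.8,0,-10.5,0,0,0,0,0.8]}}

```text
time: 24.67
ee_pos: [0.4407, -0.0721, 0.1905]
tcp_rot: [-90.1, -0.4, -0.0]
wrist_force: [0.6, 0.2, 1.0]
opening: 0.0769
```

```bash
python3 - <<'E'
from pose import *
from go import plan
plan(537,-297,170,69.7)
for n in('top','scene'):
    d=shot(n,'after_mid_'+n);w=cloud(d)
    print(n,'long',*fitbox(w,537,-297,130,60,46,0,zoff=-1 if n=='top' else 0,tol=8,a0=-20,da=30))
E
```

```text
t 24.67 pos [440.7 -72.1 190.5] rot [-90.12  -0.36  -0.  ] q [ -9.3 -10.3 -17.2  82.8  -0.1  80.7] F [0.6 0.2 1. ] open 76.9
shift cm [  9.62   2.15 -22.48] rotvec [  0.32 -69.7    0.25]
rows>=9.7
top long [ 538.5 -298.2  -19.9] 1044.456200637342 1145
scene long [ 535.3 -299.7  -20.1] 662.7524169590891 844
```

View pics/after_mid_scene.png

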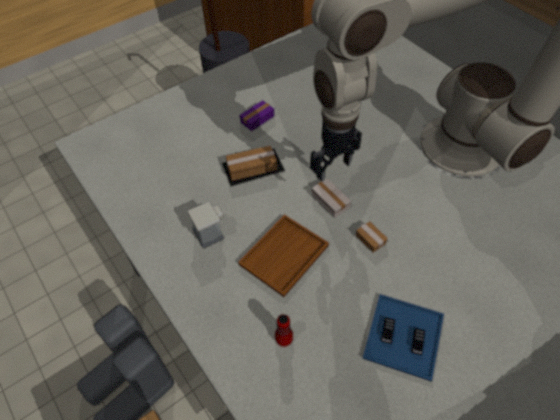

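Call:
{"method": "arm_command", "body": {"rows": [1.5,0,-3.5,0.3,-7,0.2,1,3,0,-7,0.3,-14,0.2,1,4.5,0,-10.5,0.3,-21,0.2,1,6,0,-14,0.3,-28,0.2,1,7,0,-16.5,0.3,-35,0.2,1,8,0,-18.5,0.3,-42,0.2,1,9,0,-20.5,0.3,-49,0.2,1,9.6,0.5,-22,0.3,-56,0.2,1,9.6,1,-22.5,0.3,-63,0.2,1,9.6,1.5,-22.5,0.3,-69,0.2,1,9.6,2,-22.5,0.3,-69.7,0.2,1,9.6,2,-22.5,0.3,-69.7,0.2,1]}}

```text
time: 25.77
ee_pos: [0.5345, -0.2965, 0.1631]
tcp_rot: [-89.5, 0.0, 69.6]
wrist_force: [-0.0, 0.1, -0.1]
opening: 0.0853
```

Call:
{"method": "arm_command", "body": {"rows": [0,0,0,0,0,0,1,0,0,0,0,0,0,1]}}

```text
time: 25.93
ee_pos: [0.5352, -0.2966, 0.1657]
tcp_rot: [-89.7, 0.0, 69.6]
wrist_force: [-0.4, 0.3, 0.3]
opening: 0.0859
```

```bash
python3 go.py 537.2 -297.3 88 69.7
```

```text
t 25.93 pos [ 535.2 -296.6  165.7] rot [-8.967e+01  4.000e-02  6.957e+01] q [-29.   13.2   4.1  81.2  -0.1  -8.5] F [-0.4  0.3  0.3] open 85.9
shift cm [ 0.01  7.76 -0.25] rotvec [-0.33 -0.13 -0.04]
rows>=1.9
```

Call:
{"method": "arm_command", "body": {"rows": [0,1,-0.2,-0.3,-0.1,0,1,0,2.8,-0.2,-0.3,-0.1,0,1,0,4.8,-0.2,-0.3,-0.1,0,1,0,6.4,-0.2,-0.3,-0.1,0,1,0,7.3,-0.2,-0.3,-0.1,0,1,0,7.7,-0.2,-0.3,-0.1,0,1,0,7.8,-0.2,-0.3,-0.1,0,1,0,7.8,-0.2,-0.3,-0.1,0,1]}}

```text
time: 26.6
ee_pos: [0.537, -0.2976, 0.0883]
tcp_rot: [-90.0, 0.0, 69.8]
wrist_force: [0.7, 0.1, 0.9]
opening: 0.0856
```

```bash
python3 - <<'E'
from h import *
from go import plan
plan(537.2,-297.3,88,69.7)
d=shot('scene')
a=cv2.resize(d['pixels'][100:200,190:310],None,fx=6,fy=6,interpolation=cv2.INTER_CUBIC); cv2.imwrite('pics/b5.png',a)
E
```

```text
t 26.60 pos [ 537.  -297.6   88.3] rot [-9.003e+01  5.000e-02  6.979e+01] q [-29.   14.9  -2.5  72.5  -0.   -8.8] F [0.7 0.1 0.9] open 85.6
shift cm [ 0.03  0.03 -0.  ] rotvec [ 0.03  0.09 -0.05]
rows>=0.0
```

View pics/b5.png

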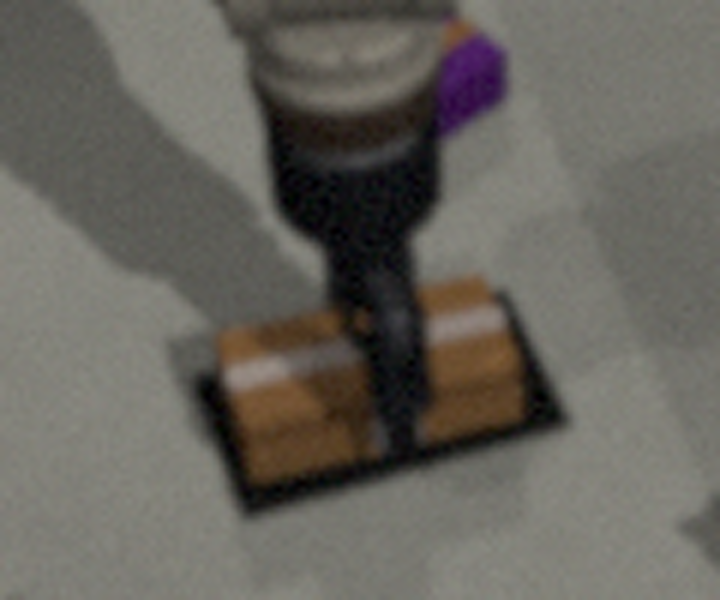

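Call:
{"method": "arm_command", "body": {"rows": [0,0,0,0,0,0,0.75,0,0,0,0,0,0,0.6,0,0,0,0,0,0,0.45,0,0,0,0,0,0,0.3,0,0,0,0,0,0,0,0,0,0,0,0,0,-0.3,0,0,0,0,0,0,-0.3], "force": 55}}

```text
time: 27.23
ee_pos: [0.5371, -0.2977, 0.0886]
tcp_rot: [-90.1, 0.0, 69.8]
wrist_force: [-0.6, 0.9, 6.6]
opening: 0.0589
```

Call:
{"method": "arm_command", "body": {"rows": [0,-0.3,0,0,0,0,-1,0,-0.8,0,0,0,0,-1,0,-1.8,0,0,0,0,-1,0,-3.5,0,0,0,0,-1,0,-6,0,0,0,0,-1,0,-8.5,0,0,0,0,-1,0,-10.5,0,0,0,0,-1,0,-11.5,0,0,0,0,-1,0,-12,0,0,0,0,-1,0,-12,0,0,0,0,-1]}}

```text
time: 28.07
ee_pos: [0.537, -0.2976, 0.2086]
tcp_rot: [-90.1, 0.1, 69.8]
wrist_force: [0.4, -0.0, -4.0]
opening: 0.0588
```

```bash
python3 - <<'E'
from h import *
from go import plan
plan(637,-12.5,205,104.8)
d=shot('scene')
a=cv2.resize(d['pixels'][60:200,190:330],None,fx=4,fy=4,interpolation=cv2.INTER_CUBIC); cv2.imwrite('pics/b6.png',a)
E
```

```text
t 28.07 pos [ 537.  -297.6  208.6] rot [-9.005e+01  5.000e-02  6.980e+01] q [-29.   12.9   8.4  85.5  -0.   -8.8] F [ 0.4 -0.  -4. ] open 58.8
shift cm [30.21  0.33  0.46] rotvec [  0.04 -35.    -0.07]
rows>=7.2
```

View pics/b6.png

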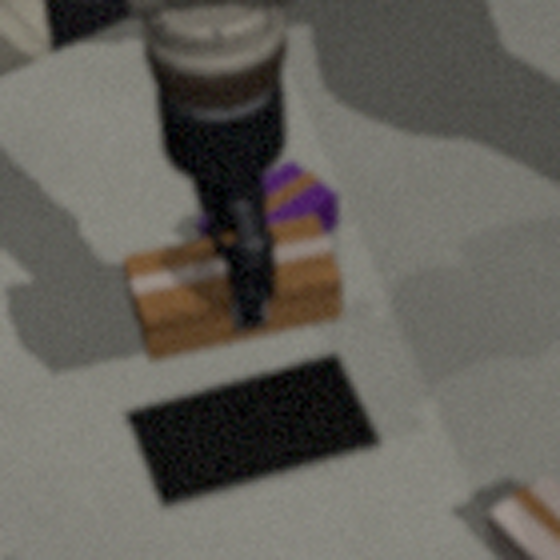

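Call:
{"method": "arm_command", "body": {"rows": [0.7,0,0,0,-1,0,-1,2.2,0,0,0,-3,0,-1,4.5,0,0,0,-5.5,0,-1,7.3,0,0,0,-8.5,0,-1,10.3,0,0.1,0,-12,0,-1,13.3,0,0.2,0,-15.5,0,-1,16.3,0,0.3,0,-19,0,-1,19.3,0,0.3,0,-22.5,0,-1,22.3,0,0.4,0,-26,0,-1,25.2,0,0.4,0,-29.5,0,-1,27.7,0,0.4,0,-32.5,0,-1,29.4,0,0.4,0,-34.5,0,-1]}}

```text
time: 29.12
ee_pos: [0.6347, -0.0163, 0.2063]
tcp_rot: [-89.9, -0.0, 104.7]
wrist_force: [0.2, -0.3, -2.8]
opening: 0.0591
```

Call:
{"method": "arm_command", "body": {"rows": [0.5,0,0,0,-0.5,0,-1,0.8,0,0,0,-0.5,0,-1,0.8,0,0,0,-0.5,0,-1,0.8,0,0,0,-0.5,0,-1]}}

```text
time: 29.45
ee_pos: [0.6322, -0.0126, 0.2073]
tcp_rot: [-89.9, 0.0, 104.8]
wrist_force: [0.0, 0.1, -4.1]
opening: 0.059
```

```bash
python3 - <<'E'
from h import *
from p2 import fitmask
from go import plan
plan(637,-12.5,95,104.8)
for n,zo in(('top',-1),('scene',0)):
    d=shot(n,'b7'+n); w=cloud(d); z=w[...,2]*1000-zo
    blk=cv2.GaussianBlur(d['pixels'],(3,3),0).max(2)<58
    b,g,r=[d['pixels'][...,i].astype(int) for i in range(3)]
    el=cv2.dilate((z>16).astype(np.uint8),np.ones((3,3)))>0
    print('pad',*fitmask(d,blk,el,537,-297,160,90,6,a0=-16,da=15))
    el=cv2.dilate((z>40).astype(np.uint8),np.ones((5,5)))>0
    print('tray',*fitmask(d,(r>b+22),el,637,-12,182,142,16,a0=15,da=15))
    print('dish',*fitmask(d,b>r+15,el,551,315,160,150,10,a0=33,da=15))
E
```

```text
t 29.45 pos [632.2 -12.6 207.3] rot [-8.9930e+01  3.0000e-02  1.0477e+02] q [ -1.1  15.6  11.5  86.   -0.  -15.9] F [ 0.   0.1 -4.1] open 59.0
shift cm [-0.1  11.23 -0.48] rotvec [-0.07 -0.03 -0.03]
rows>=2.7
pad [ 532.6 -298.8  -16.7] 1778.7 1890
tray [635.8 -14.   14.6] 268.8 295
dish [551.3 314.4  33.3] 1895.3 2653
pad [ 532.6 -295.1  -17.4] 838.8 886
tray [639.3  -8.7  14.4] 2736.5 2918
dish [552.8 316.6  33.3] 3634.8 4286
```

View pics/b7scene.png

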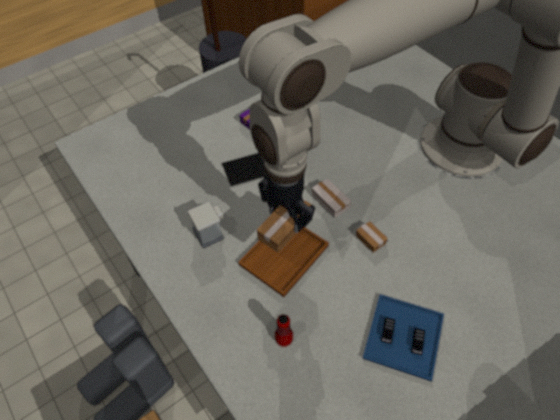

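View pics/b7top.png

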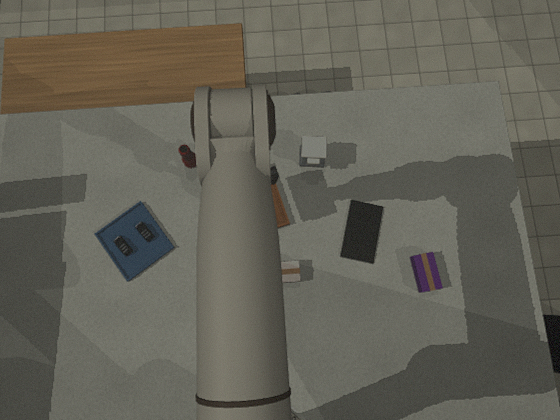

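Call:
{"method": "arm_command", "body": {"rows": [0,0.8,-0.2,0,0,0,-1,0,2.2,-0.4,0,0,0,-1,-0.1,4.2,-0.5,0,0,0,-1,-0.1,6.3,-0.5,0,0,0,-1,-0.1,8.3,-0.5,0,0,0,-1,-0.1,9.9,-0.5,0,0,0,-1,-0.1,10.8,-0.5,0,0,0,-1,-0.1,11.1,-0.5,0,0,0,-1,-0.1,11.2,-0.5,0,0,0,-1,-0.1,11.2,-0.5,0,0,0,-1]}}

```text
time: 30.38
ee_pos: [0.638, -0.0124, 0.0962]
tcp_rot: [-90.0, 0.0, 104.8]
wrist_force: [0.0, 1.1, -3.5]
opening: 0.0593
```

```bash
python3 go.py 637 -12.5 88.5 104.8
```

```text
t 30.38 pos [638.  -12.4  96.2] rot [-9.0020e+01  4.0000e-02  1.0478e+02] q [ -1.1  17.9   2.   74.1  -0.  -15.9] F [ 0.   1.1 -3.5] open 59.3
shift cm [0.02 0.77 0.1 ] rotvec [ 0.02 -0.02 -0.04]
rows>=0.2
```

Call:
{"method": "arm_command", "body": {"rows": [0,0.3,0,0,0,0,-1,0,0.5,0,0,0,0,-1,0,0.65,0,0,0,0,-1,0,0.75,0,0,0,0,-1,0,0.8,0,0,0,0,-1,0,0.83,0,0,0,0,-1,0,0.83,0,0,0,0,-1]}}

```text
time: 30.97
ee_pos: [0.6378, -0.0122, 0.0887]
tcp_rot: [-90.0, 0.0, 104.8]
wrist_force: [-4.6, -0.0, 4.7]
opening: 0.059
```

Call:
{"method": "arm_command", "body": {"rows": [0,0,0,0,0,0,0.45,0,0,0,0,0,0,0.55,0,0,0,0,0,0,0.7,0,0,0,0,0,0,0.8,0,-0.5,0,0,0,0,0.8,0,-2,0,0,0,0,0.8,0,-5,0,0,0,0,0.8,0,-8,0,0,0,0,0.8,0,-10,0,0,0,0,0.8]}}

```text
time: 31.72
ee_pos: [0.6381, -0.0121, 0.1905]
tcp_rot: [-90.1, 0.1, 104.8]
wrist_force: [0.6, 0.1, 0.5]
opening: 0.0772
```

```bash
python3 go.py 439.4 -72 180 0; python3 go.py 439.4 -72 180 180
```

```text
t 31.72 pos [638.1 -12.1 190.5] rot [-9.011e+01  7.000e-02  1.048e+02] q [ -1.1  16.3  10.5  84.1  -0.  -15.9] F [0.6 0.1 0.5] open 77.2
shift cm [-0.71  1.02 20.74] rotvec [1.400e-01 1.048e+02 5.000e-02]
rows>=14.6
t 31.72 pos [638.1 -12.1 190.5] rot [-9.011e+01  7.000e-02  1.048e+02] q [ -1.1  16.3  10.5  84.1  -0.  -15.9] F [0.6 0.1 0.5] open 77.2
shift cm [-0.71  1.02 20.74] rotvec [ 4.00e-02 -7.52e+01 -1.30e-01]
rows>=10.5
```

```bash
python3 go.py 300 280 240 40
```

```text
t 31.72 pos [638.1 -12.1 190.5] rot [-9.011e+01  7.000e-02  1.048e+02] q [ -1.1  16.3  10.5  84.1  -0.  -15.9] F [0.6 0.1 0.5] open 77.2
shift cm [36.87 -5.04 25.21] rotvec [ 0.13 64.8  -0.  ]
rows>=10.8
```

Call:
{"method": "arm_command", "body": {"rows": [3,-3,2,0,6,0,0.8,7,-5,4.8,0,12,0,0.8,10.5,-5,7.2,0,18,0,0.8,14,-5,9.5,0,24,0,0.8,17.5,-5,12,0,30,0,0.8,21,-5,14.4,0,36,0,0.8,24.5,-5,16.8,0,42,0,0.8,28,-5,19,0,48,0,0.8,31,-5,21.2,0,54,0,0.8,34,-5,23.2,0,60,0,0.8,36,-5,24.8,0,64,0,0.8,36.8,-5,25.2,0,64.8,0,0.8]}}

```text
time: 32.72
ee_pos: [0.2966, 0.2814, 0.238]
tcp_rot: [-89.9, -0.0, 39.8]
wrist_force: [1.1, -0.4, -0.1]
opening: 0.0768
```

```bash
cat > meas.py <<'E'
from pose import *
from p2 import fitmask
from go import plan
def meas(tag,items):
    for n,zo in(('top',-1),('scene',0)):
        d=shot(n,tag+n); w=cloud(d); z=w[...,2]*1000-zo
        b,g,r=[d['pixels'][...,i].astype(int) for i in range(3)]
        el=cv2.dilate((z>16).astype(np.uint8),np.ones((3,3)))>0
        if 'pad' in items:
            blk=cv2.GaussianBlur(d['pixels'],(3,3),0).max(2)<58
            print(n,'pad',*fitmask(d,blk,el,533,-297,160,90,6,a0=-16,da=15))
        for (nm,x,y,L,W,zt,a,tol) in items.get('box',[]):
            print(n,nm,*fitbox(w,x,y,L,W,zt,0,zoff=zo,tol=tol,a0=a,da=20,dxy=15,rad=np.hypot(L,W)/2+5))
E
python3 - <<'E'
from meas import *
plan(439.4,-72,180,0)
meas('c1',dict(pad=1,box=[('short',437,82.6,66,46,28,90,14),('middle',439.4,-72,96,54,34,90,17),('long',637,-12,130,60,46,15,15),('purple',408,-453,96,54,34,6,17),('loose',536,340,46,22,21,38,6),('twin',571,286,46,22,21,38,6)]))
E
```

```text
t 32.72 pos [296.6 281.4 238. ] rot [-8.994e+01 -1.000e-02  3.984e+01] q [ 43.5 -15.2 -16.   89.3   0.1  93.6] F [ 1.1 -0.4 -0.1] open 76.8
shift cm [-11.67   5.76 -36.29] rotvec [-6.000e-02  3.984e+01 -1.000e-02]
rows>=9.2
top pad [ 532.2 -298.6  -16.6] 1755.8 1875
top short [435.5  83.9  89.8] 419.37883869099267 467
top middle [437.7 -71.7  89.8] 735.5469776169043 788
top long [639.5  -9.1  15.2] 1021.7971332262584 1103
top purple [ 410.1 -451.3    6.8] 724.1446446186728 845
top loose [536.8 344.5  38.2] 112.00035901508126 148
top twin [571.5 286.5  38.7] 113.94387330557998 148
scene pad [ 534.2 -296.1  -16.4] 1206.3 1296
scene short [434.5  83.1  88.7] 369.2047710686927 503
scene middle [436.6 -72.4  90.1] 536.2454615883757 731
scene long [637.6 -10.8  15.1] 1050.1674292897128 1297
scene purple [ 409.4 -451.2    7.9] 340.6553915499302 530
scene loose [536.2 343.2  37. ] 155.09650402556036 216
scene twin [570.4 285.9  37.5] 156.23728504952487 206
```

View pics/c1top.png

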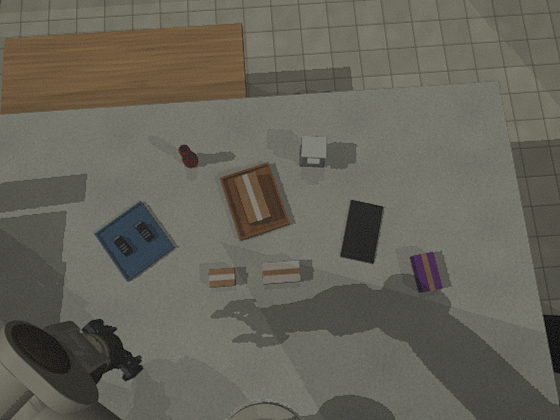

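View pics/c1scene.png

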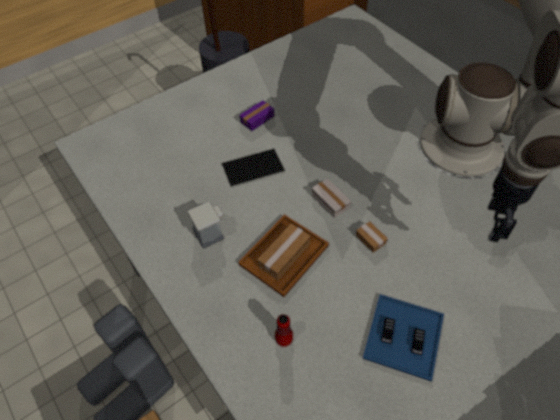

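Call:
{"method": "arm_command", "body": {"rows": [-1,0,-3.5,0,5,0,0.8,-2.2,0.5,-7,0,10,0,0.8,-3.4,1,-10.5,0,15,0,0.8,-4.6,1.5,-14,0,20,0,0.8,-5.7,2,-17.5,0,24,0,0.8,-6.8,2.5,-21,0,28,0,0.8,-8,3,-25,0,32,0,0.8,-9.2,4,-29,0,35,0,0.8,-10.4,5,-32.5,0,38,0,0.8,-11.2,5.5,-35,0,39.5,0,0.8,-11.6,5.7,-36.2,0,39.8,0,0.8,-11.6,5.7,-36.2,0,39.8,0,0.8]}}

```text
time: 33.82
ee_pos: [0.4441, -0.0753, 0.1798]
tcp_rot: [-90.0, 0.1, 0.0]
wrist_force: [0.8, 0.0, 0.6]
opening: 0.0765
```

Call:
{"method": "arm_command", "body": {"rows": [0,0,0,0,0,0,0.8,0,0,0,0,0,0,0.8]}}

```text
time: 33.98
ee_pos: [0.4437, -0.0721, 0.1808]
tcp_rot: [-90.0, 0.0, 0.3]
wrist_force: [0.2, 0.3, -0.6]
opening: 0.0769
```

```bash
python3 go.py 439.4 -72.7 82 0
```

```text
t 33.98 pos [443.7 -72.1 180.8] rot [-9.003e+01  2.000e-02  2.500e-01] q [ -9.2  -9.5 -17.5  82.   -0.   80.5] F [ 0.2  0.3 -0.6] open 76.9
shift cm [-0.43  9.88 -0.06] rotvec [ 0.03  0.25 -0.02]
rows>=2.4
```

Call:
{"method": "arm_command", "body": {"rows": [-0.2,1,0,0,0.2,0,0.8,-0.4,3,0,0,0.2,0,0.8,-0.4,5.5,0,0,0.2,0,0.8,-0.4,7.8,0,0,0.2,0,0.8,-0.4,9,0,0,0.2,0,0.8,-0.4,9.6,0,0,0.2,0,0.8,-0.4,9.8,0,0,0.2,0,0.8,-0.4,9.8,0,0,0.2,0,0.8,-0.4,9.8,0,0,0.2,0,0.8]}}

```text
time: 34.73
ee_pos: [0.4404, -0.0726, 0.0835]
tcp_rot: [-90.1, -0.1, 0.0]
wrist_force: [-0.3, -0.0, -0.7]
opening: 0.0767
```

```bash
python3 go.py 439.4 -72.7 82 0
```

```text
t 34.73 pos [440.4 -72.6  83.5] rot [-9.005e+01 -7.000e-02  2.000e-02] q [ -9.3  -7.7 -26.8  70.8  -0.   80.6] F [-0.3 -0.  -0.7] open 76.7
shift cm [-0.1   0.15 -0.01] rotvec [0.05 0.02 0.07]
rows>=0.0
```

Call:
{"method": "arm_command", "body": {"rows": [-0.1,0.1,0,0,0,0,0.5,-0.1,0.1,0,0,0,0,0.4,-0.1,0.1,0,0,0,0,0.25,-0.1,0.1,0,0,0,0,0,-0.1,0.1,0,0,0,0,-0.3,-0.1,0.1,0,0,0,0,-0.3,-0.1,0.1,0,0,0,0,-0.3], "force": 45}}

```text
time: 35.32
ee_pos: [0.4392, -0.0727, 0.0822]
tcp_rot: [-90.0, -0.0, -0.0]
wrist_force: [-0.9, 0.1, 5.6]
opening: 0.0531
```

```bash
python3 go.py 534.5 -297.3 170 73.4
```

```text
t 35.32 pos [439.2 -72.7  82.2] rot [-9.005e+01 -4.000e-02 -1.000e-02] q [ -9.4  -7.8 -27.   70.7  -0.   80.6] F [-0.9  0.1  5.6] open 53.1
shift cm [  9.54  -8.75 -22.46] rotvec [ 7.000e-02 -7.341e+01  1.000e-02]
rows>=10.3
```

Call:
{"method": "arm_command", "body": {"rows": [0,-0.3,0,0,0,0,-1,0,-1,0,0,0,0,-1,0,-2.5,0,0,0,0,-1,0,-4.5,0,0,0,0,-1,0,-6.5,0,0,0,0,-1,0,-8,0,0,0,0,-1,0,-8.7,0,0,0,0,-1,0,-9,0,0,0,0,-1]}}

```text
time: 35.98
ee_pos: [0.4393, -0.0727, 0.1727]
tcp_rot: [-90.1, -0.1, -0.0]
wrist_force: [-0.5, -0.1, -2.0]
opening: 0.0531
```

Call:
{"method": "arm_command", "body": {"rows": [0.2,0,-0.5,0,-1.5,0,-1,0.7,0,-1.8,0,-5.5,0,-1,1.5,0,-3.7,0,-12,0,-1,2.4,0,-5.7,0,-18.5,0,-1,3.3,0,-7.8,0,-25,0,-1,4.2,0,-9.9,0,-32,0,-1,5,0,-12,0,-39,0,-1,5.9,0,-14,0,-46,0,-1,6.8,0,-16.1,0,-53,0,-1,7.7,0,-18.2,0,-60,0,-1,8.6,0,-20.2,0,-66.5,0,-1,9.2,0,-21.6,0,-71,0,-1]}}

```text
time: 36.98
ee_pos: [0.531, -0.2901, 0.1699]
tcp_rot: [-89.9, 0.0, 71.3]
wrist_force: [-0.1, 0.0, -2.0]
opening: 0.0533
```

Call:
{"method": "arm_command", "body": {"rows": [0.15,0,-0.5,0,-1.5,0,-1,0.25,0,-0.8,0,-2.3,0,-1,0.25,0,-0.8,0,-2.4,0,-1,0.25,0,-0.8,0,-2.4,0,-1]}}

```text
time: 37.32
ee_pos: [0.5391, -0.288, 0.171]
tcp_rot: [-89.9, 0.0, 73.4]
wrist_force: [-0.2, -0.1, -2.0]
opening: 0.053
```

```bash
python3 go.py 534.5 -297.3 96 73.4
```

```text
t 37.32 pos [ 539.1 -288.   171. ] rot [-8.992e+01  2.000e-02  7.336e+01] q [-28.1  12.8   4.2  81.5  -0.  -11.5] F [-0.2 -0.1 -2. ] open 53.0
shift cm [-1.02  7.5   0.16] rotvec [-0.08 -0.04 -0.02]
rows>=1.8
```

Call:
{"method": "arm_command", "body": {"rows": [-0.3,0.5,0,0,0,0,-1,-0.7,1.8,0.1,0,0,0,-1,-1,3.5,0.1,0,0,0,-1,-1,5.2,0.1,0,0,0,-1,-1,6.5,0.1,0,0,0,-1,-1,7.2,0.1,0,0,0,-1,-1,7.4,0.1,0,0,0,-1,-1,7.4,0.1,0,0,0,-1,-1,7.4,0.1,0,0,0,-1]}}

```text
time: 38.07
ee_pos: [0.5357, -0.2983, 0.0982]
tcp_rot: [-90.0, 0.1, 73.4]
wrist_force: [0.1, 0.1, -1.5]
opening: 0.0527
```

```bash
python3 - <<'E'
from h import *
from go import plan
plan(534.5,-297.3,89,73.4)
d=shot('scene')
a=cv2.resize(d['pixels'][110:200,200:300],None,fx=6,fy=6,interpolation=cv2.INTER_CUBIC); cv2.imwrite('pics/d1.png',a)
E
```

```text
t 38.07 pos [ 535.7 -298.3   98.2] rot [-9.004e+01  5.000e-02  7.340e+01] q [-29.1  14.5  -1.9  73.5  -0.  -12.5] F [ 0.1  0.1 -1.5] open 52.7
shift cm [0.06 0.92 0.14] rotvec [ 0.04 -0.   -0.05]
rows>=0.2
```

View pics/d1.png

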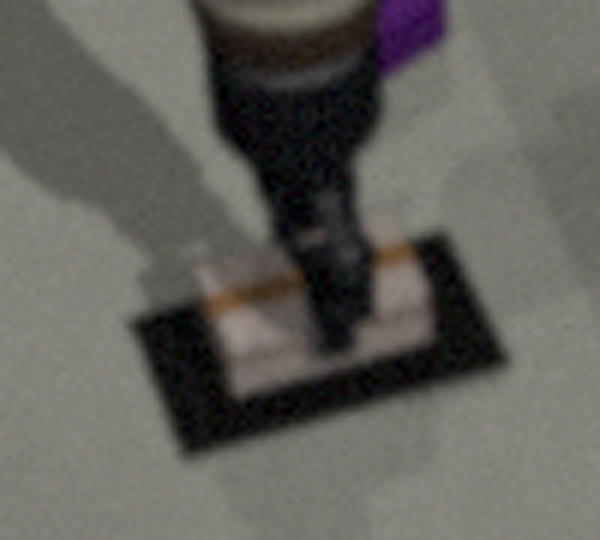

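```bash
python3 - <<'E'
from h import *
d=shot('scene')
for z,pts in((.016,[(239.2,176.2),(272.8,166.3)]),(.006,[(200+185/6,110+457/6),(200+507/6,110+362/6),(200+133/6,110+322/6),(200+447/6,110+233/6)])):
    for p in pts:
        w=p2w(d,p[0],p[1],z)*1000
        a=np.radians(-16.5); r=w[:2]-[534.2,-296.1]
        print(np.round(w,1), 'pad frame',np.round([r@[np.cos(a),np.sin(a)],r@[-np.sin(a),np.cos(a)]],1))
E
```

```text
[ 588.4 -281.9   16. ] pad frame [47.9 29. ]
[ 493.5 -254.8   16. ] pad frame [-50.7  28.1]
[ 622.4 -273.8    6. ] pad frame [78.3 46.5]
[ 471.4 -229.9    6. ] pad frame [-79.   45.6]
[ 596.8 -357.6    6. ] pad frame [ 77.5 -41.2]
[ 444.9 -313.4    6. ] pad frame [-80.8 -42. ]
```

Call:
{"method": "arm_command", "body": {"rows": [0,0.4,0,0,0,0,-1,0,0.65,0,0,0,0,-1,0,0.8,0,0,0,0,-1,0,0.9,0,0,0,0,-1,0,0.95,0,0,0,0,-1,0,1,0,0,0,0,-1,0,1.02,0,0,0,0,-1,0,1.02,0,0,0,0,-1]}}

```text
time: 38.83
ee_pos: [0.5352, -0.2981, 0.0883]
tcp_rot: [-90.0, 0.0, 73.4]
wrist_force: [-5.3, 1.1, 6.7]
opening: 0.0531
```

Contact. I release, rise, and look.

Call:
{"method": "arm_command", "body": {"rows": [0,0,0,0,0,0,0.3,0,0,0,0,0,0,0.45,0,0,0,0,0,0,0.6,0,0,0,0,0,0,0.7,0,-0.8,0,0,0,0,0.7,0,-3,0,0,0,0,0.7,0,-6.5,0,0,0,0,0.7,0,-9,0,0,0,0,0.7,0,-10,0,0,0,0,0.7]}}

```text
time: 39.58
ee_pos: [0.5364, -0.2987, 0.1922]
tcp_rot: [-90.3, 0.1, 73.4]
wrist_force: [0.4, -0.1, 1.0]
opening: 0.0726
```

```bash
python3 go.py 437.2 82.4 170 0
```

```text
t 39.58 pos [ 536.4 -298.7  192.2] rot [-90.3    0.11  73.4 ] q [-29.1  12.7   6.4  83.4  -0.  -12.5] F [ 0.4 -0.1  1. ] open 72.6
shift cm [33.69  2.05 20.4 ] rotvec [ 0.33 73.4   0.09]
rows>=10.3
```

Call:
{"method": "arm_command", "body": {"rows": [1.5,0,1,0.3,5,0,0.6,4.8,0,3,0.3,12,0,0.6,8,0,5,0.3,19,0,0.6,11.2,0,7,0.3,26,0,0.6,14.4,0,9,0.3,33,0,0.6,17.6,0,11,0.3,40,0,0.6,20.8,0,13,0.3,47,0,0.6,24,0,15,0.3,54,0,0.6,27.2,0.5,17,0.3,61,0,0.6,30.2,1,18.6,0.3,67,0,0.6,32.5,1.5,19.8,0.3,72,0,0.6,33.7,2,20.4,0.3,73.4,0,0.6]}}

```text
time: 40.58
ee_pos: [0.4352, 0.0857, 0.167]
tcp_rot: [-89.8, 0.2, -0.3]
wrist_force: [-0.6, -0.3, 0.6]
opening: 0.0681
```

Call:
{"method": "arm_command", "body": {"rows": [0,0,0,0,0,0,0.6,0,0,0,0,0,0,0.6,0,0,0,0,0,0,0.6]}}

```text
time: 40.83
ee_pos: [0.4364, 0.0826, 0.1673]
tcp_rot: [-89.8, 0.2, 0.1]
wrist_force: [0.0, -0.5, -0.2]
opening: 0.0686
```

```bash
python3 - <<'E'
from meas import *
plan(437.2,82.4,78.5,0)
meas('d2',dict(pad=1,box=[('middle',535,-298,96,54,40,-17,15)]))
d=shot('top'); a=cv2.resize(d['pixels'][185:275,320:410],None,fx=6,fy=6,interpolation=cv2.INTER_CUBIC); cv2.imwrite('pics/d2c.png',a)
E
```

```text
t 40.83 pos [436.4  82.6 167.3] rot [-8.982e+01  1.800e-01  6.000e-02] q [ 10.6 -10.  -19.4  80.7   0.2 100.6] F [ 0.  -0.5 -0.2] open 68.6
shift cm [ 0.11  8.88 -0.05] rotvec [-0.18  0.06 -0.18]
rows>=2.1
top pad [ 531.5 -298.4  -16.8] 858.2 964
top middle [ 534.2 -297.1  -16.9] 690.0504993419754 781
scene pad [ 533.  -296.4  -16.8] 498.7 596
scene middle [ 533.  -298.2  -16. ] 443.01933371104855 623
```

View pics/d2c.png

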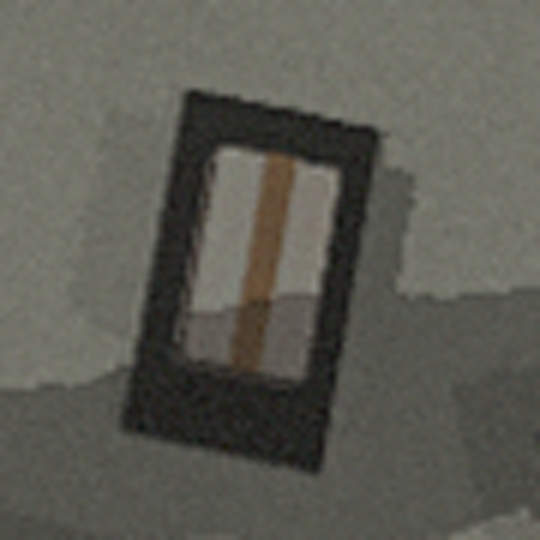

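Call:
{"method": "arm_command", "body": {"rows": [0,1,0,-0.2,0,-0.2,0.6,0.1,3,0,-0.2,0,-0.2,0.6,0.1,5.2,0,-0.2,0,-0.2,0.6,0.1,7,0,-0.2,0,-0.2,0.6,0.1,8.2,0,-0.2,0,-0.2,0.6,0.1,8.7,0,-0.2,0,-0.2,0.6,0.1,8.8,0,-0.2,0,-0.2,0.6,0.1,8.8,0,-0.2,0,-0.2,0.6,0.1,8.8,0,-0.2,0,-0.2,0.6]}}

```text
time: 41.73
ee_pos: [0.4375, 0.0834, 0.08]
tcp_rot: [-90.0, -0.1, -0.0]
wrist_force: [-0.0, -0.5, 0.9]
opening: 0.0681
```

```bash
python3 go.py 437.2 82.4 78.5 0
```

```text
t 41.73 pos [437.5  83.4  80. ] rot [-9.e+01 -9.e-02 -1.e-02] q [ 10.8  -7.7 -27.2  70.4  -0.  100.8] F [-0.  -0.5  0.9] open 68.1
shift cm [-0.03  0.15 -0.1 ] rotvec [-0.   -0.01  0.09]
rows>=0.0
```

Call:
{"method": "arm_command", "body": {"rows": [0,0.1,-0.1,0,0,0.1,0.35,0,0.1,-0.1,0,0,0.1,0.2,0,0.1,-0.1,0,0,0.1,0,0,0.1,-0.1,0,0,0.1,-0.2,0,0.1,-0.1,0,0,0.1,-0.4,0,0.1,-0.1,0,0,0.1,-0.4], "force": 40}}

```text
time: 42.23
ee_pos: [0.4374, 0.0825, 0.0788]
tcp_rot: [-90.0, 0.0, -0.0]
wrist_force: [-0.7, -0.5, 6.5]
opening: 0.0454
```

Call:
{"method": "arm_command", "body": {"rows": [0,-0.3,0,0,0,0,-1,0,-1,0,0,0,0,-1,0,-2.5,0,0,0,0,-1,0,-5,0,0,0,0,-1,0,-7.5,0,0,0,0,-1,0,-9.5,0,0,0,0,-1,0,-10.5,0,0,0,0,-1,0,-11,0,0,0,0,-1]}}

```text
time: 42.9
ee_pos: [0.4375, 0.0825, 0.1897]
tcp_rot: [-90.0, -0.0, -0.0]
wrist_force: [0.3, -0.3, -1.3]
opening: 0.0451
```

```bash
python3 go.py 535.2 -298.1 190 73.4
```

```text
t 42.90 pos [437.5  82.5 189.7] rot [-8.999e+01 -2.000e-02 -0.000e+00] q [ 10.7 -10.2 -17.1  83.    0.  100.7] F [ 0.3 -0.3 -1.3] open 45.1
shift cm [ 9.770e+00 -3.000e-02 -3.806e+01] rotvec [ 0.00e+00 -7.34e+01  3.00e-02]
rows>=10.3
```

Call:
{"method": "arm_command", "body": {"rows": [0.2,0,-0.8,0,-1.5,0,-1,0.7,0,-2.8,0,-5.5,0,-1,1.5,0,-6,0,-12,0,-1,2.4,0,-9.4,0,-18.5,0,-1,3.3,0,-12.9,0,-25,0,-1,4.2,0,-16.4,0,-32,0,-1,5.1,0,-19.9,0,-39,0,-1,6,0,-23.4,0,-46,0,-1,6.9,0,-26.9,0,-53,0,-1,7.8,0,-30.4,0,-60,0,-1,8.7,0,-33.8,0,-66.5,0,-1,9.3,0,-36.3,0,-71,0,-1]}}

```text
time: 43.9
ee_pos: [0.5299, -0.2831, 0.1862]
tcp_rot: [-89.8, 0.0, 71.3]
wrist_force: [0.1, 0.5, -1.5]
opening: 0.0453
```

Call:
{"method": "arm_command", "body": {"rows": [0,0,0,0,0,0,-1,0,0,0,0,0,0,-1]}}

```text
time: 44.07
ee_pos: [0.5296, -0.2816, 0.186]
tcp_rot: [-89.7, 0.0, 70.9]
wrist_force: [0.1, 0.4, -2.1]
opening: 0.0454
```

```bash
python3 go.py 535.2 -298.1 128 73.4
```

```text
t 44.07 pos [ 529.6 -281.6  186. ] rot [-8.974e+01  1.000e-02  7.085e+01] q [-28.   11.3   4.1  83.   -0.   -8.8] F [ 0.1  0.4 -2.1] open 45.4
shift cm [-1.38  5.8  -1.1 ] rotvec [-0.26 -2.55 -0.  ]
rows>=1.5
```

Call:
{"method": "arm_command", "body": {"rows": [-0.3,0.3,-0.3,-0.2,-1,0,-1,-0.8,1,-0.7,-0.2,-2,0,-1,-1.2,2,-1,-0.2,-2.5,0,-1,-1.4,3.3,-1.1,-0.2,-2.5,0,-1,-1.4,4.5,-1.1,-0.2,-2.5,0,-1,-1.4,5.3,-1.1,-0.2,-2.5,0,-1,-1.4,5.6,-1.1,-0.2,-2.5,0,-1,-1.4,5.6,-1.1,-0.2,-2.5,0,-1,-1.4,5.6,-1.1,-0.2,-2.5,0,-1]}}

```text
time: 44.82
ee_pos: [0.5359, -0.2973, 0.1321]
tcp_rot: [-90.1, 0.0, 73.5]
wrist_force: [-0.4, 0.3, -0.7]
opening: 0.0447
```

```bash
python3 - <<'E'
from h import *
from go import plan
plan(535.2,-298.1,120,73.4)
d=shot('scene')
a=cv2.resize(d['pixels'][110:200,200:300],None,fx=6,fy=6,interpolation=cv2.INTER_CUBIC); cv2.imwrite('pics/d3.png',a)
E
```

```text
t 44.82 pos [ 535.9 -297.3  132.1] rot [-9.012e+01  4.000e-02  7.351e+01] q [-29.   13.5   0.7  77.1  -0.  -12.5] F [-0.4  0.3 -0.7] open 44.7
shift cm [-0.1   1.21  0.04] rotvec [ 0.12  0.11 -0.04]
rows>=0.3
```

View pics/d3.png

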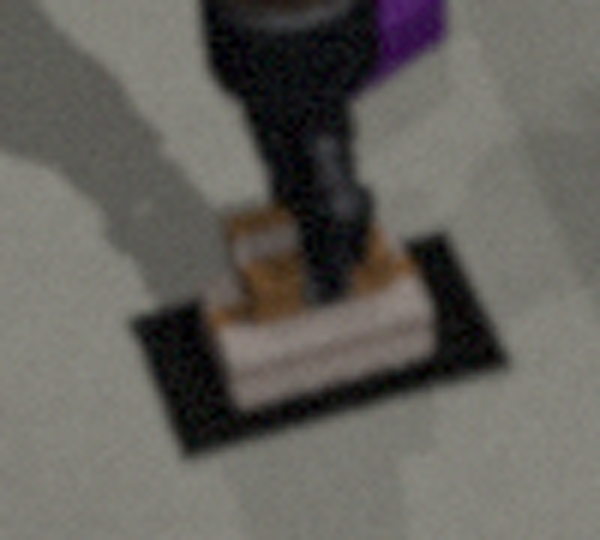

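Call:
{"method": "arm_command", "body": {"rows": [-0.1,0.4,0,0.1,0.1,0,-1,-0.1,0.8,0,0.1,0.1,0,-1,-0.1,1.05,0,0.1,0.1,0,-1,-0.1,1.2,0,0.1,0.1,0,-1,-0.1,1.27,0,0.1,0.1,0,-1,-0.1,1.32,0,0.1,0.1,0,-1,-0.1,1.34,0,0.1,0.1,0,-1,-0.1,1.34,0,0.1,0.1,0,-1]}}

```text
time: 45.53
ee_pos: [0.5355, -0.2984, 0.1188]
tcp_rot: [-90.0, 0.0, 73.4]
wrist_force: [-1.5, 1.8, 0.9]
opening: 0.0457
```

Call:
{"method": "arm_command", "body": {"rows": [0,0.05,0,0,0,0,-1,0,0.05,0,0,0,0,-1]}}

```text
time: 45.7
ee_pos: [0.5356, -0.2984, 0.1189]
tcp_rot: [-90.0, 0.0, 73.4]
wrist_force: [-3.7, 1.8, 6.2]
opening: 0.0453
```

Call:
{"method": "arm_command", "body": {"rows": [0,0,0,0,0,0,0.1,0,0,0,0,0,0,0.25,0,0,0,0,0,0,0.4,0,0,0,0,0,0,0.55,0,-0.8,0,0,0,0,0.6,0,-3,0,0,0,0,0.6,0,-6,0,0,0,0,0.6,0,-8,0,0,0,0,0.6,0,-9,0,0,0,0,0.6]}}

```text
time: 46.45
ee_pos: [0.5362, -0.2987, 0.2119]
tcp_rot: [-90.3, 0.1, 73.4]
wrist_force: [0.4, 0.1, 1.2]
opening: 0.0682
```

```bash
python3 go.py 300 200 240 40
```

```text
t 46.45 pos [ 536.2 -298.7  211.9] rot [-9.025e+01  9.000e-02  7.340e+01] q [-29.1  12.7   8.5  85.6  -0.  -12.5] F [0.4 0.1 1.2] open 68.2
shift cm [41.03 -3.04 36.87] rotvec [ 2.70e-01  3.34e+01 -2.00e-02]
rows>=13.2
```

Call:
{"method": "arm_command", "body": {"rows": [1.5,-1,1.3,0,2,0,0.6,4.5,-2,4,0,5,0,0.6,7.5,-3,6.7,0,8,0,0.6,10.5,-3,9.4,0,11,0,0.6,13.5,-3,12,0,14,0,0.6,16.5,-3,14.8,0,17,0,0.6,19.5,-3,17.5,0,20,0,0.6,22.5,-3,20,0,23,0,0.6,25.5,-3,22.9,0,26,0,0.6,28.5,-3,25.6,0,29,0,0.6,31,-3,28,0,31,0,0.6,32,-3,28.8,0,32,0,0.6]}}

```text
time: 47.45
ee_pos: [0.349, 0.0931, 0.2379]
tcp_rot: [-90.0, -0.0, 41.4]
wrist_force: [1.3, -0.3, 0.5]
opening: 0.0682
```

```bash
python3 - <<'E'
from meas import *
plan(300,200,240,40)
meas('e1',dict(pad=1,box=[('middle',535,-298,96,54,40,-17,8),('short',535,-298,66,46,68,-17,8),('long',637,-12,130,60,46,15,15),('purple',408,-453,96,54,34,6,17),('loose',536,342,46,22,21,38,6),('twin',571,286,46,22,21,38,6)]))
d=shot('top'); a=cv2.resize(d['pixels'][185:275,320:410],None,fx=6,fy=6,interpolation=cv2.INTER_CUBIC); cv2.imwrite('pics/e1c.png',a)
E
```

```text
t 47.45 pos [349.   93.1 237.9] rot [-9.000e+01 -1.000e-02  4.142e+01] q [ 14.9 -21.9 -21.   91.    0.   63.5] F [ 1.3 -0.3  0.5] open 68.2
shift cm [ 3.4  -0.21 11.26] rotvec [-0.    1.42  0.01]
rows>=2.8
top pad [ 532.2 -298.7  -16.6] 800.7 917
top middle [ 535.1 -297.5  -16.1] 693.2332723829012 771
top short [ 535.7 -298.3  -15.9] 405.90038228274966 466
top long [639.7  -9.1  15.1] 1016.2852524452251 1099
top purple [ 410.  -451.     7.2] 729.1811003355841 849
top loose [536.4 344.4  37.3] 113.00462598184458 149
top twin [571.5 286.4  39.1] 115.27705249081444 151
scene pad [ 534.2 -296.9  -16.6] 459.2 569
scene middle [ 532.6 -296.8  -16.4] 535.5098643238931 710
scene short [ 532.7 -299.6  -17.1] 252.79108688580018 344
scene long [637.6 -10.9  15.1] 1043.050898622933 1288
scene purple [ 408.8 -452.1    6.8] 340.98494988003614 526
scene loose [536.5 343.2  37. ] 157.65272460047373 213
scene twin [570.6 285.7  36.7] 155.64706341031703 207
```

View pics/e1c.png

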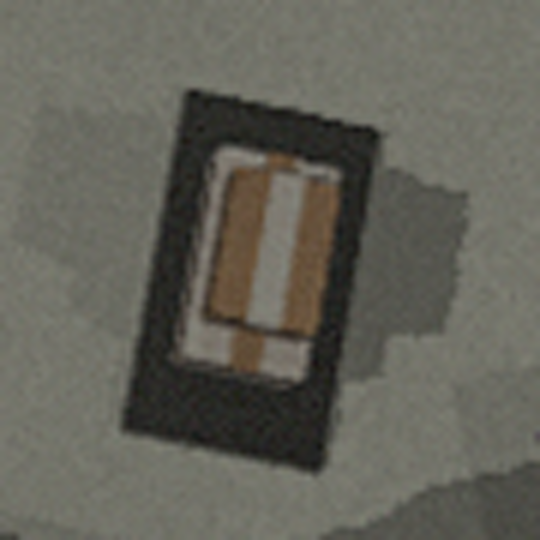

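View pics/e1scene.png

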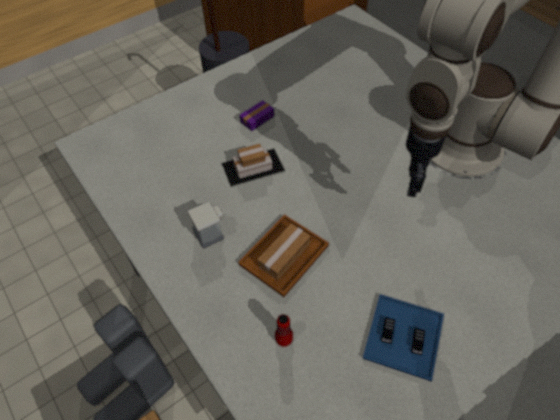

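```bash
python3 - <<'E'
from h import *
print(bot.job_done()); o=sensors.get_obs(); print(o['time'])
E
```

```text
the job is handed in; nothing more can be done
None
the job is handed in; nothing more can be done
```

I finished the job in the order asked and handed it in at about 48 s of the 141 s allowed. No verdict was reported.

- **Buckle:** the loose buckle lies flat in the key dish, parallel to its twin and pointing the same way. The two are about 67 mm apart. The twin measured the same before and after, to about 1 mm.
- **Cartons set aside:** the short and then the middle carton were each set down flat on the bare strip nearest the robot.
- **Long carton:** it lies flat in the wooden tray, nearly centred (within about 4 mm) and square to about 1°.
- **Rebuilt pile:** averaged over both cameras, the middle carton is within about 1 mm of the pad's centre. The short one is within about 2 mm of the middle one's centre. Their angles agree to about 1°.
- **Left alone:** the purple look-alike was measured and had not moved. The dispenser and flashlight were checked only by eye in the last picture, where they still stand in place.

**Checks that disagreed:**
- The two cameras differed by up to about 4.5 mm on how far the middle carton sits off the pad's centre. The top camera put it 3 mm one way and the scene camera 1.6 mm the other. I used their mean and left the pile as it was.
- An early fit of the buckles' positions failed because the arm was in view. Repeating it with the arm clear gave consistent results.

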